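# Set a cam wheel to its high spot and clamp it there

### The arm

A 6-joint arm with a two-finger parallel gripper is mounted at the origin on a cart in front of the work surface, level with it; the furniture and walls round the work are solid. World frame = base frame: x ahead of the robot, y to its left, z up, the work surface at z = 0. Lengths are in m, angles in degrees, forces in N, time in s.
With the tool pointing down it reaches from about 0.35 to 0.875 m from the base axis. Payload 4.2 kg.
Tool frame: the origin (TCP) lies midway between the tips of the shut fingers; the grasp point (between the pads) lies 19 mm behind it; z points along the fingers, y is the line along which they close (so a half turn about z gives the same grasp; the last joint's range is limited). The gripper opens to 87 mm and grips with 3 to 60 N. Pads are 19 mm wide; open, the fingers measure 117 mm over their backs; the gripper's body (75 mm by 190 mm) begins 51 mm behind the grasp point.
Start: joints at [-61.329, 22.042, 0.453, 0, -68.411, -14.817], TCP at [0.15, -0.607, 0.223] pointing down, gripper open.
Joint ranges: [-179.83, 179.83], [-69.29, 118.12], [-61.27, 80.66], [-181.25, 117.63], [-171.15, -9.14], [-177.46, 177.46]. Speed limits (degrees/s): [159.86, 159.86, 180, 180, 180, 180].

### API

Orientations are given as a 3x3 rotation matrix whose columns are the frame's x, y, z axes.
In Python, from station import r, cams gives the robot as it stands.
- The arm moves only by the tool play_rows, never from a script. Its argument "commands" is text: rows parted by semicolons, each of 6 numbers parted by spaces: the shift along the world's x, y, z normalised to -1 to 1, where 1 is 30 mm, then the turn, a rotation vector about the world's x, y, z normalised to -1 to 1, where 1 is 0.15 rad. A call has 1 to 20 rows; each row shifts and turns the commanded pose from where the row before left it; what a row does not reach is not made up. A row lasts 1/10 s, in which the tool goes at most 50 mm and 8.59 degrees, less where a joint would pass 70% of its speed; a pose out of reach is approached as far as the arm can. A call with a number of a shift or a turn outside -1 to 1 is refused whole. A call with a gripper value outside its range is refused whole. "grip" is the finger opening in mm, from 0 to 87, set as the call begins (left out, the last holds). The fingers move at their own pace and stop on an object; the grip force is fixed at half the most. Time passes only in rows, so rows that do not move let the fingers close. It gives the time, the measured TCP pose, the force, the opening and the grip force at its end, in the units of the state.
- r.sense(): the state, without advancing time (a new reading comes with each control period).
- cams.capture(name): name is "scene" or "top" or "wrist"; returns (picture, depth): 420x560x3 uint8, blue, green, red; 420x560 float32, m along the optical axis (not along the pixel's ray), 0 where there is no reading.
- cams.camera_info(name): a dict with "mtx" (3x3 intrinsics, pixels), "R" (3x3) and "t" (3): a world point X has camera coordinates R X + t. Camera axes: x right, y down, z forward; pixel columns grow to the right and rows downward; lengths in m; the calibration is good to about 2 mm. A picture is of the moment at which its call begins: read the wrist's pose just before it. camera_info takes no time and is no camera call; for the wrist camera it gives the pose at the moment of the call.
- r.finish_job(): hands the job in; it is judged then, once.
The state is a dict: "time_s": time; "joints": joint angles; "joint_velocities": joint speeds; "effort": joint torques, N m; "tcp_pos": TCP position; "ee_rot": TCP orientation; "wrist_force": force on the tool from outside, world axes, zero at the start; "moment": the same for the moment, N m; "gripper_width": opening from 0.0 (shut) to 1.0 (fully open); "gripper_force": force on a finger pad.
Only numpy, scipy, OpenCV 4.12 (cv2) and the standard library are available. Lean on these libraries where they do the work, as an engineer would, in place of code of your own. Each camera call takes 0.05 s, during which the arm holds its last target. There are 200 camera calls.

### The job

Reset the breathing machine's cam wheel to the top of its stroke: slacken the clamp that still holds it, slide the dial gauge fully home against the rim, then turn the wheel slowly by its crank handle (less than a turn a second) to find the rim's high spot and stop with it at the stylus, where the needle reads highest. Clamp the wheel there with that clamp and every clamp laid out on the bench, one to a T-slot, each slid in toe first fully home and its T-bar nut turned clockwise until tight. Last, slide the gauge fully back to its parked place; do not disturb the other things.

Things in the scene. Friction and masses are not known exactly. Their poses are not given: they have to be found in the camera images.
- fixture: fixed setting fixture, grey cast spider base 14 mm high. Origin on the bench under the wheel's axis; x points along the gauge arm to the dial gauge, z up. Four arms carry radial T-slots a, b, c, d at 75, 145, 215 and 285 degrees from x, counter-clockwise seen from above; see the slot points
- wheel_axis (a point): on the cam wheel's axis, at its rim's top face, 30 mm above the bench
- wheel: cam wheel on an upright spindle: steel rim 104 mm across, 18 to 30 mm above the bench, with one raised lobe (5 mm high, 60 degrees wide) whose top is the high spot; its place relative to the crank differs every time. Origin on the axis; x points to the crank handle. Turns either way without limit, stays where left (friction 0.07 N m). Hub plate 76 mm across, top at 32.5 mm
- crank_handle (a point): middle of the wheel's crank handle: upright black sleeve that turns on its pin, 16 mm thick, 36 to 74 mm above the bench, 30 mm from the wheel's axis; this point 56 mm above the bench
- gauge (a joint): travel of the dial gauge's carriage towards the wheel (along the fixture's -x): 0 parked, 0.022 m fully home at its stop, where the stylus bears on the rim. Sliding friction about 3 N
- gauge_post (a point): grip post on the gauge carriage: upright steel pin 12 mm thick, top 66 mm above the bench; this point 56 mm above the bench. On its far side (+x of the fixture) stands the tilted dial, 42 mm across, 14 mm clear of the post, top 70 mm above the bench
- dial (a joint): needle of the dial gauge, rad, grows clockwise as the stylus (on the fixture's x axis, level with the rim) is pushed in, 0.4 rad per mm. 0 when free; with the gauge home about 0.5 on the plain rim, rising over the lobe to its greatest (about 2.5) with the high spot at the stylus; 10 degrees of wheel to either side of that it is 0.23 less
- slot_a (a point): in T-slot a (75 degrees from the fixture's x), at bench height: where a clamp's stud stands when its foot is fully home at the slot's inner end, 80 mm from the wheel's axis. Slots run radially, open at the arm's outer end and down to the bench: 36 mm wide, under lips (9 to 14 mm up) that leave a 12 mm neck for the stud
- slot_b (a point): the same in T-slot b (145 degrees); clamp_3 stands in it from the start
- slot_c (a point): the same in T-slot c (215 degrees). The slots' mouths are flared, their outer tips 120 mm from the axis: a foot set down on the bench with its stud 145 mm from the axis is still clear outside; slid in just off the bench, by 1 mm or less, it does not drag
- slot_d (a point): the same in T-slot d (285 degrees)
- clamp_0: steel toe clamp standing loose on the bench on its T-foot, one of up to three alike, 70 mm tall, 0.23 kg. Origin: centre of the foot's underside, on the stud's axis; z up, x points to the toe. Foot 32 x 32 x 7 mm, nose chamfered; stud 8 mm thick; strap 22 mm wide, underside 33 mm up, toe 38 mm ahead of the stud, nub under it 31.3 mm up, heel leg 22 mm behind
- knob_0 (a joint): T-bar nut on top of clamp_0, rad: 0 loose as laid out, grows clockwise seen from above, stop at 1.5. The bar is 42 mm long, 11 mm thick, 52 to 70 mm above the clamp's underside, centred on the stud; at 0 it points 0.7 rad counter-clockwise from the clamp's x. Stays where left, stiff enough to carry the clamp by it
- clamp_1: steel toe clamp standing loose on the bench on its T-foot, one of up to three alike, 70 mm tall, 0.23 kg. Origin: centre of the foot's underside, on the stud's axis; z up, x points to the toe. Foot 32 x 32 x 7 mm, nose chamfered; stud 8 mm thick; strap 22 mm wide, underside 33 mm up, toe 38 mm ahead of the stud, nub under it 31.3 mm up, heel leg 22 mm behind
- knob_1 (a joint): T-bar nut on top of clamp_1, rad: 0 loose as laid out, grows clockwise seen from above, stop at 1.5. Each rad draws the strap down 3.4 mm: in a slot it bears on rim and arm from about 0.95 and is tight from about 1.15; turned to the stop it may ease back to about 1.25 when let go. Turning torque 0.16 to 0.35 N m. Bar as on clamp_0
- clamp_2: steel toe clamp standing loose on the bench on its T-foot, one of up to three alike, 70 mm tall, 0.23 kg. Origin: centre of the foot's underside, on the stud's axis; z up, x points to the toe. Foot 32 x 32 x 7 mm, nose chamfered; stud 8 mm thick; strap 22 mm wide, underside 33 mm up, toe 38 mm ahead of the stud, nub under it 31.3 mm up, heel leg 22 mm behind
- knob_2 (a joint): T-bar nut on top of clamp_2, rad: 0 loose as laid out, grows clockwise seen from above, stop at 1.5. Bar and stiffness as on clamp_0 and clamp_1
- clamp_3: clamp like the others, always there, already standing home in slot b and done up on the wheel, 70 mm tall, 0.23 kg. Origin: centre of the foot's underside, on the stud's axis; z up, x points to the toe. Foot 32 x 32 x 7 mm, nose chamfered; stud 8 mm thick; strap 22 mm wide, underside 33 mm up, toe 38 mm ahead of the stud, nub under it 31.3 mm up, heel leg 22 mm behind
- knob_3 (a joint): T-bar nut on top of clamp_3, rad: 0 loose, grows clockwise seen from above, stop at 1.5. At the start it is done up, at about 1.05; slack below about 0.9. Bar and stiffness as on clamp_0 and clamp_1
- spanner: combination spanner lying flat, 164 mm long, 8 mm high; leave it alone. Origin near its middle
- screwdriver: screwdriver lying flat, 172 mm long, 22 mm thick; leave it alone. Origin near its middle
- battery: block battery lying flat, 26 x 50 x 17 mm; leave it alone. Origin under its centre
- petri_dish: glass petri dish with lid, 67 mm across, 19 mm high; leave it alone. Origin under its centre
- tin: small white tin with a blue lid, 47 mm across, 28 mm high; leave it alone. Origin under its centre

How it is judged:
By the outcome, as a careful person would: the job done as asked, in the order asked, and still so for the second after the job is handed in, with the robot touching nothing.
Of clamp_0, clamp_1, clamp_2 only 2 to 3 are there at a start; the rules pass over those that are not, and their reading is None.
At some moment in a run one of clamp_0, clamp_1, clamp_2 may be knocked a few centimetres aside while the robot is not near it.
Once in a run the grip may slacken for a moment while it holds something.
It also fails if it takes over 210 s, if anything falls off the work surface, if the arm or the gripper's body presses on something with over 40 N, if the wrist force passes 120 N, or if a joint passes its speed limit or range.

## Working session

There is one attempt and no reset: what is moved stays moved. The work goes in short steps, Python scripts to look and compute and a tool call to move; the robot and the scene stay as the last step left them, time stands still between calls to the robot, and variables do not carry over. Pictures are saved under pics/ and viewed, at most 14 in all, crops included, and the job is handed in when it is done.

Besides the shell and the picture viewer there is one more tool, called after "Call:" as name(argument=value, ...) on one line, values as JSON. play_rows: Moves the arm, as the interface text tells. Scaled input: -1 to 1 covers 30 mm each way for a shift and 0.15 rad each way for a turn. Its arguments: {"type":"object","properties":{"commands":{"type":"string"},"grip":{"type":"number"}},"required":["commands"]}

```bash
ls; mkdir -p pics; cat > h.py <<'E'
import numpy as np, cv2
from station import r, cams
def grab(n,f):
    i=cams.camera_info(n); p,d=cams.capture(n); np.savez(f'/tmp/{f}.npz',p=p,d=d,m=i['mtx'],R=i['R'],t=i['t']); cv2.imwrite(f'pics/{f}.png',p); return p,d,i
def load(f):
    z=np.load(f'/tmp/{f}.npz'); return z['p'],z['d'],dict(mtx=z['m'],R=z['R'],t=z['t'])
def ray(i,u,v,z):
    R=np.array(i['R']);t=np.array(i['t']).ravel();c=-R.T@t
    d=R.T@np.linalg.solve(np.array(i['mtx']),[u,v,1]);return c+d*(z-c[2])/d[2]
def cloud(d,i):
    K=np.array(i['mtx']);R=np.array(i['R']);t=np.array(i['t']).ravel()
    v,u=np.mgrid[:d.shape[0],:d.shape[1]]
    P=np.stack([(u-K[0,2])/K[0,0]*d,(v-K[1,2])/K[1,1]*d,d],-1)
    W=(P-t)@R; W[d==0]=np.nan; return W
def proj(i,X):
    p=np.array(i['mtx'])@(np.array(i['R'])@np.array(X)+np.array(i['t']).ravel());return p[:2]/p[2]
E
python3 - <<'E'
from h import *
for n in('scene','top'):
    p,d,i=grab(n,n+'0');print(n,-np.array(i['R']).T@np.array(i['t']).ravel(),np.array(i['R']).round(2).tolist(),i['mtx'][0][0])
print(r.sense())
E
```

```text
pics
scene [0.11267182 0.61310814 0.92081451] [[-0.89, -0.45, 0.01], [-0.31, 0.62, -0.72], [0.32, -0.65, -0.69]] 514.3164567053173
top [ 0.46486    -0.2127413   1.05543409] [[0.01, -1.0, 0.01], [-1.0, -0.01, -0.05], [0.05, -0.01, -1.0]] 471.2467815458961
{'time_s': 0.1, 'joints': array([-6.13304191e+01,  2.20843547e+01,  3.91017011e-01, -2.55258555e-02,
       -6.84131193e+01, -1.48161951e+01]), 'joint_velocities': array([ 0.0456056 , -0.12488813,  0.16836788,  0.14939662, -0.0768363 ,
       -0.02760395]), 'effort': array([ 1.10074811e-04, -3.91688991e+01,  1.87934929e+01,  4.23189014e+00,
        1.34379117e-02, -7.20734874e-05]), 'tcp_pos': array([ 0.14954048, -0.606306  ,  0.22161283]), 'ee_rot': array([[-9.70950908e-01, -2.39278196e-01, -5.27910671e-04],
       [-2.39278767e-01,  9.70949189e-01,  1.82894768e-03],
       [ 7.49471371e-05,  1.90213622e-03, -9.99998188e-01]]), 'wrist_force': array([-0.54447966,  0.75259797,  0.02074248]), 'moment': array([ 0.05000081,  0.02027801, -0.01521258]), 'gripper_force': 0.0, 'gripper_width': 1.002645328217854}
```

View pics/top0.png

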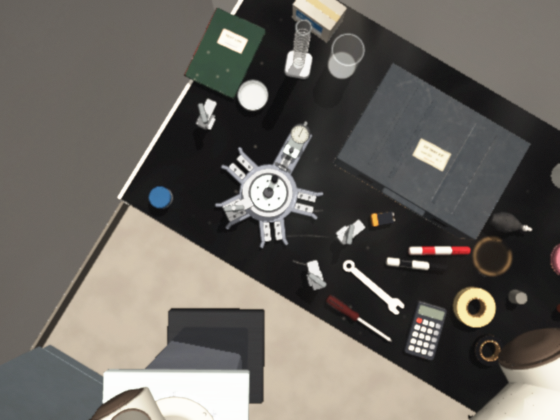

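View pics/scene0.png

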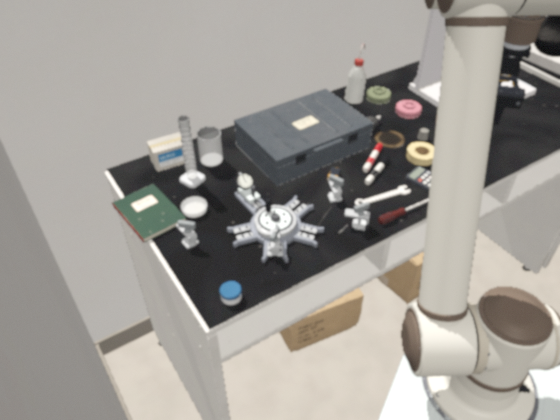

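The top view shows the wheel at about (268,192), the gauge dial at (300,133), and clamp_3 at (236,212). Three loose clamps stand at (205,113), (349,232) and (316,275). The scene view shows the same things.

```bash
python3 - <<'E'
from h import *
p,d,i=load('top0')
for n,u,v,z in [('wheel',268,192,.03),('dial',300,133,.06),('c3',236,212,.06),('cA',205,113,.06),('cB',349,232,.06),('cC',316,275,.06)]:
    print(n,ray(i,u,v,z).round(3))
W=cloud(d,i);print(W[150:155:2,200:205:2,2])
iw=cams.camera_info('wrist');R=np.array(iw['R']);c=-R.T@np.array(iw['t']).ravel();print(c,R.round(2),iw['mtx'])
c=cv2.resize(p[80:300,180:400],(800,800),interpolation=cv2.INTER_CUBIC)[:600];cv2.imwrite('pics/crop0.png',c)
E
```

```text
wheel [ 0.548 -0.198  0.03 ]
dial [ 0.673 -0.265  0.06 ]
c3 [ 0.502 -0.132  0.06 ]
cA [ 0.712 -0.062  0.06 ]
cB [ 0.463 -0.371  0.06 ]
cC [ 0.372 -0.302  0.06 ]
[[-8.62041716e-05 -2.65564019e-03 -1.29792808e-03]
 [-1.81551594e-03  1.33218930e-03 -2.65056380e-04]
 [-4.65376390e-04 -1.12447758e-03 -3.24994781e-03]]
[ 0.07630553 -0.62440718  0.38378098] [[-0.24  0.97  0.  ]
 [ 0.93  0.23  0.27]
 [ 0.26  0.07 -0.96]] [[311.52044648   0.         276.68653191]
 [  0.         311.52044648 211.5667198 ]
 [  0.           0.           1.        ]]
```

Call:
play_rows(commands="0.88 0.97 0 0 0 0;0.88 0.97 0 0 0 0;0.88 0.97 0 0 0 0;0.88 0.97 0 0 0 0;0.88 0.97 0 0 0 0;0.88 0.97 0 0 0 0;0.88 0.97 0 0 0 0;0.88 0.97 0 0 0 0;0.88 0.97 0 0 0 0;0.88 0.97 0 0 0 0;0.88 0.97 0 0 0 0;0.88 0.97 0 0 0 0;0.88 0.97 0 0 0 0;0.88 0.97 0 0 0 0;0 0 0 0 0 0;0 0 0 0 0 0")

```text
time_s: 1.7
tcp_pos: [0.5193, -0.1985, 0.2218]
ee_rot: [[-0.971, -0.241, -0.002], [-0.241, 0.971, 0.0], [0.001, 0.001, -1.0]]
wrist_force: [-0.5, -0.2, 0.2]
gripper_width: 1.002
gripper_force: 0.0
```

View pics/crop0.png

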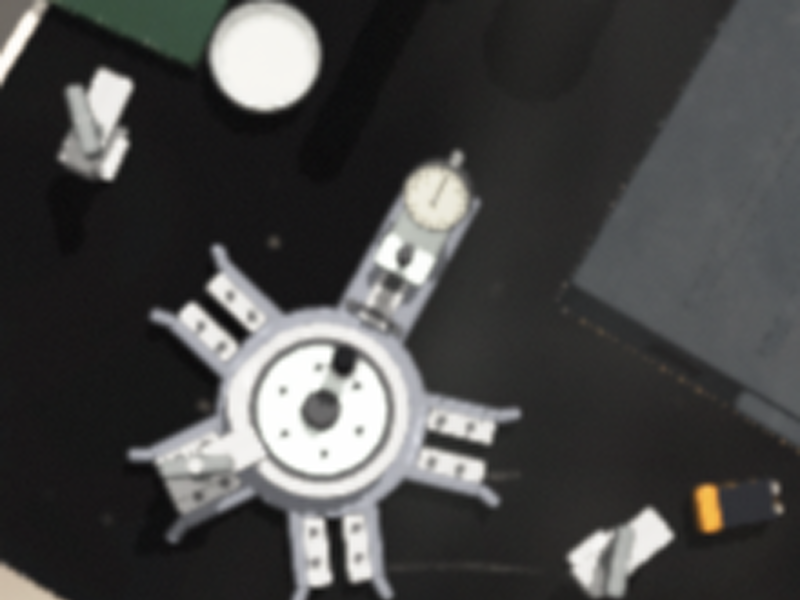

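```bash
python3 - <<'E'
from h import *
s=r.sense();print(s['tcp_pos'],s['joints'],s['time_s'])
p,d,i=grab('wrist','w0')
cv2.imwrite('pics/w0b.png',cv2.resize(p,(800,600),interpolation=cv2.INTER_CUBIC))
E
```

```text
[ 0.51932693 -0.19854462  0.22182204] [-4.22677868e+00  1.54127128e+01 -9.37803241e+00 -1.48209885e-02
 -6.53022188e+01 -7.18193253e+01] 1.7
```

View pics/w0b.png

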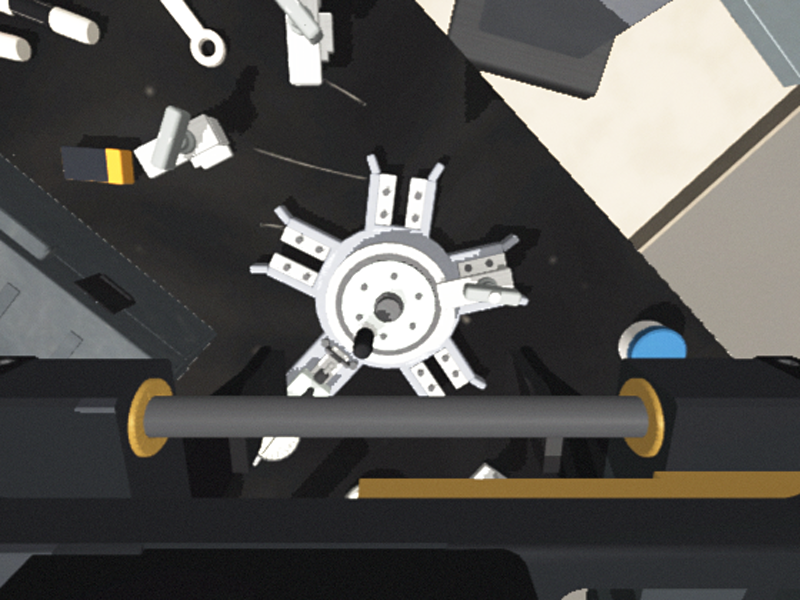

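The top crop and wrist view both show everything clearly. In the wrist view, in 800x600 pixels, the hub is at (388,307), the crank handle at (363,343), clamp_3's bar at (495,293), clamp B's bar at (172,137) and clamp C at (305,40). The gauge is partly hidden by the gripper.

```bash
cat >> h.py <<'E'
def clusters(W,z0,z1,box=None,amin=8):
    m=((W[...,2]>z0)&(W[...,2]<z1)).astype(np.uint8)
    n,l,st,_=cv2.connectedComponentsWithStats(m)
    out=[]
    for k in range(1,n):
        if st[k,4]<amin: continue
        P=W[l==k]; c=P[:,:2].mean(0)
        if box and not(box[0]<c[0]<box[1] and box[2]<c[1]<box[3]): continue
        (cx,cy),(a,b),_=cv2.minAreaRect((P[:,:2]*1000).astype(np.float32))
        w,v=np.linalg.eigh(np.cov(P[:,:2].T)); e=v[:,1]
        out.append((c.round(4),np.round([cx,cy,a,b],1),round(np.degrees(np.arctan2(e[1],e[0])),1),round(float(np.median(P[:,2])),4),st[k,4],st[k,:2]+st[k,2:4]//2))
    return out
E
python3 - <<'E'
from h import *
for f in('top0','w0'):
    p,d,i=load(f);W=cloud(d,i);print(f)
    for c in clusters(W,.048,.085,(.3,.8,-.45,0)):print(*c)
    # hub
    for c in clusters(W,.024,.036,(.45,.65,-.3,-.1),40):print('rim',*c)
p,d,i=load('w0');W=cloud(d,i)
g=cv2.cvtColor(p,cv2.COLOR_BGR2GRAY)
# dark central hub circle and hub-plate ellipse
u,v=388*.7,307*.7
m=(g[int(v)-14:int(v)+15,int(u)-14:int(u)+15]<130).astype(np.uint8)
n,l,st,ce=cv2.connectedComponentsWithStats(m)
for k in range(1,n):
    if st[k,4]>20: q=ce[k]+[int(u)-14,int(v)-14];print('dark',st[k],q,ray(i,*q,.0325),W[int(q[1]),int(q[0])])
E
```

```text
top0
[ 0.7092 -0.0587] [710.3 -58.   41.2  11.2] -163.4 0.0698 113 [203 114]
[ 0.6727 -0.2656] [ 673.1 -265.9   41.4   41.2] -137.3 0.06 314 [301 133]
[ 0.6357 -0.2462] [ 636.3 -246.1   10.6    8.9] -165.0 0.0645 30 [291 150]
[ 0.5731 -0.2116] [ 573.7 -211.9   14.9   15. ] 158.7 0.0716 52 [275 179]
[ 0.5102 -0.1274] [ 510.4 -127.5   11.6   41.7] 97.0 0.0688 112 [234 208]
[ 0.4589 -0.3712] [ 458.7 -371.5   11.9   40.6] 169.5 0.0696 122 [350 235]
[ 0.3635 -0.3033] [ 363.6 -304.3   42.4   12.5] 54.2 0.0698 113 [317 280]
rim [ 0.6417 -0.2493] [ 636.5 -246.3   31.7   56.9] 151.0 0.0312 229 [293 151]
rim [ 0.5464 -0.1979] [ 547.2 -198.8  103.2  102.3] 55.1 0.0313 1560 [267 193]
w0
[ 0.3685 -0.2965] [ 365.4 -300.2   34.4   11.8] 60.3 0.0696 486 [209  16]
[ 0.4583 -0.3693] [ 458.7 -370.8   11.8   41.5] 169.2 0.0692 820 [119  96]
[ 0.5731 -0.4095] [ 573.4 -414.8  181.1   32.8] 56.8 0.0745 3382 [ 68 200]
[ 0.5092 -0.1283] [ 510.2 -127.3   11.9   41.6] 97.2 0.0681 504 [344 205]
[ 0.5707 -0.2115] [ 572.9 -211.5   14.3   15.3] 100.9 0.0719 247 [254 241]
[ 0.6314 -0.2469] [ 631.1 -246.8    2.3    6.7] 96.6 0.0508 12 [214 276]
[ 0.6793 -0.2601] [ 680.5 -260.2   21.    33.6] 108.0 0.0625 401 [193 316]
rim [ 0.543  -0.1982] [ 546.5 -197.9  103.   104.5] 62.9 0.0314 5118 [273 212]
rim [ 0.6309 -0.2472] [ 628.5 -248.4   28.3   40.1] 119.9 0.0312 415 [217 265]
dark [  5   5  20  21 180] [270.63333333 213.85      ] [ 0.54668944 -0.1989826   0.0325    ] [ 0.54226592 -0.20054851  0.04519239]
```

```bash
python3 - <<'E'
from h import *
C=np.array([.5468,-.1985])
for f in('w0','top0'):
    p,d,i=load(f);W=cloud(d,i);q=W[...,:2]-C;rr=np.hypot(*np.moveaxis(q,-1,0));a=np.degrees(np.arctan2(q[...,1],q[...,0]))
    m=(W[...,2]>.024)&(W[...,2]<.034)&(rr<.065)
    print(f,[(k,round(1000*float(np.percentile(rr[m&(abs((a-k+180)%360-180)<4)],98)),1)) for k in range(-180,180,10) if (m&(abs((a-k+180)%360-180)<4)).sum()>3])
    for nm,c in (('B',(.4587,-.3711)),('C',(.3645,-.3036)),('A',(.7103,-.058)),('c3',(.5103,-.1274))):
        m=(np.hypot(W[...,0]-c[0],W[...,1]-c[1])<.05)&(W[...,2]>.036)&(W[...,2]<.05)
        P=W[m];o=P[:,:2].mean(0) if len(P) else None
        if len(P):
            dv=o-c;print(nm,len(P),'strap dir',np.degrees(np.arctan2(dv[1],dv[0])).round(1),'z',np.percentile(P[:,2],[10,50,90]).round(4))
E
```

```text
w0 [(-180, 51.4), (-170, 51.5), (-160, 51.5), (-150, 51.5), (-140, 51.4), (-130, 51.2), (-120, 51.0), (-110, 51.1), (-100, 51.0), (-90, 50.8), (-80, 50.9), (-70, 51.0), (-60, 51.2), (-50, 50.7), (-40, 51.1), (-30, 51.6), (-20, 44.6), (-10, 50.8), (0, 51.1), (10, 50.7), (20, 50.9), (30, 51.0), (40, 51.2), (50, 50.9), (60, 53.6), (70, 55.5), (80, 56.2), (90, 55.9), (100, 54.8), (110, 42.5), (120, 42.2), (130, 53.0), (140, 51.4), (150, 51.8), (160, 51.6), (170, 51.7)]
B 786 strap dir -33.0 z [0.0389 0.0405 0.0443]
C 907 strap dir 17.5 z [0.0391 0.0403 0.0417]
c3 635 strap dir -74.7 z [0.0376 0.0388 0.0403]
top0 [(-180, 51.1), (-170, 50.5), (-160, 51.3), (-150, 50.7), (-140, 51.4), (-130, 51.5), (-120, 50.4), (-110, 50.6), (-100, 51.0), (-90, 49.9), (-80, 50.6), (-70, 51.5), (-60, 51.4), (-50, 51.7), (-40, 50.3), (-30, 51.2), (-20, 50.7), (-10, 50.9), (0, 51.8), (10, 51.3), (20, 52.0), (30, 50.9), (40, 51.0), (50, 50.7), (60, 53.9), (70, 55.6), (80, 55.9), (90, 54.9), (100, 54.2), (110, 41.7), (120, 41.7), (130, 49.7), (140, 50.4), (150, 50.8), (160, 50.9), (170, 51.6)]
B 195 strap dir -52.2 z [0.0381 0.0405 0.0434]
C 202 strap dir 17.3 z [0.0384 0.0409 0.0434]
A 207 strap dir -27.8 z [0.0377 0.0401 0.0425]
c3 171 strap dir -65.8 z [0.037  0.0393 0.0421]
```

Call:
play_rows(commands="-0.03 0.237 0 0 0 0.966;-0.03 0.237 0 0 0 0.966;-0.03 0.237 0 0 0 0.966;-0.03 0.237 0 0 0 0.966;-0.03 0.237 0 0 0 0.966;-0.03 0.237 0 0 0 0.966;-0.03 0.237 0 0 0 0.966;-0.03 0.237 0 0 0 0.966;-0.03 0.237 0 0 0 0.966;-0.03 0.237 0 0 0 0.966;0 0 -0.8 0 0 0;0 0 -0.8 0 0 0;0 0 -0.8 0 0 0;0 0 -0.8 0 0 0;0 0 -0.8 0 0 0;0 0 0 0 0 0;0 0 0 0 0 0", grip=40)

```text
time_s: 3.45
tcp_pos: [0.5101, -0.1292, 0.103]
ee_rot: [[0.119, -0.993, -0.0], [-0.993, -0.119, -0.001], [0.0, 0.0, -1.0]]
wrist_force: [0.5, -0.7, 0.7]
gripper_width: 0.459
gripper_force: 0.0
```

```bash
cat >> h.py <<'E'
def st():
    s=r.sense();R=s['ee_rot'];print('t',round(s['time_s'],2),'tcp',(s['tcp_pos']*1000).round(1),'yang',np.degrees(np.arctan2(R[1,1],R[0,1])).round(2),'zax',R[:,2].round(3),'j',s['joints'].round(0),'F',s['wrist_force'].round(1),'M',s['moment'].round(2),'w',round(s['gripper_width']*87,1),round(s['gripper_force'],1))
E
python3 -c "
from h import *
st()"
```

```text
t 3.45 tcp [ 510.1 -129.2  103. ] yang -173.18 zax [-0.    -0.001 -1.   ] j [  3.  20. -23.   0. -48.   3.] F [ 0.5 -0.7  0.7] M [-0.02  0.02 -0.02] w 39.9 0.0
```

Call:
play_rows(commands="0 0.06 -0.62 0 0 0;0 0 -0.62 0 0 0;0 0 -0.62 0 0 0;0 0 0 0 0 0;0 0 0 0 0 0")

```text
time_s: 3.95
tcp_pos: [0.5113, -0.1268, 0.0482]
ee_rot: [[0.12, -0.993, 0.002], [-0.993, -0.12, -0.0], [0.001, -0.002, -1.0]]
wrist_force: [1.2, -0.1, 0.8]
gripper_width: 0.46
gripper_force: 0.0
```

Call:
play_rows(commands="0 0 0 0 0 0;0 0 0 0 0 0;0 0 0 0 0 0;0 0 0 0 0 0;0 0 0 0 0 0;0 0 0 0 0 0", grip=0)

```text
time_s: 4.55
tcp_pos: [0.5116, -0.1264, 0.0473]
ee_rot: [[0.12, -0.993, 0.003], [-0.993, -0.12, -0.0], [0.0, -0.003, -1.0]]
wrist_force: [1.8, 0.3, 0.2]
gripper_width: 0.125
gripper_force: 30.0
```

Call:
play_rows(commands="-0.01 -0.01 0 0 0 0.5;-0.01 -0.01 0 0 0 0.5;0 0 0 0 0 0.5;0 0 0 0 0 0.5;0 0 0 0 0 0.5;0 0 0 0 0 0.5;0 0 0 0 0 0.5;0 0 0 0 0 0.5;0 0 0 0 0 0.5;0 0 0 0 0 0.5;0 0 0 0 0 0.5;0 0 0 0 0 0.5;0 0 0 0 0 0;0 0 0 0 0 0")

```text
time_s: 5.95
tcp_pos: [0.5107, -0.1262, 0.0477]
ee_rot: [[0.852, -0.523, 0.002], [-0.523, -0.852, 0.001], [0.002, -0.002, -1.0]]
wrist_force: [0.5, 4.1, 4.9]
gripper_width: 0.126
gripper_force: 30.0
```

```bash
python3 -c "
from h import *
st()"
```

```text
t 5.95 tcp [ 510.7 -126.2   47.7] yang -121.56 zax [ 0.002  0.001 -1.   ] j [  4.  24. -26.  -0. -40.  55.] F [0.5 4.1 4.9] M [ 1.47  0.08 -0.08] w 11.0 30.0
```

Call:
play_rows(commands="0 0 0 0 0 0;0 0 0 0 0 0;0 0 0 0 0 0;0 0 0.65 0 0 0;0 0 0.65 0 0 0;0 0 0.65 0 0 0;0.698 -0.667 0 0 0 0.1;0.698 -0.667 0 0 0 0.1;0.698 -0.667 0 0 0 0.1;0.698 -0.667 0 0 0 0.1;0.698 -0.667 0 0 0 0;0.698 -0.667 0 0 0 0;0 0 0 0 0 0;0 0 0 0 0 0", grip=45)

```text
time_s: 7.35
tcp_pos: [0.6343, -0.2475, 0.1038]
ee_rot: [[0.881, -0.473, -0.003], [-0.473, -0.881, 0.001], [-0.003, 0.001, -1.0]]
wrist_force: [-1.1, 0.1, -0.1]
gripper_width: 0.521
gripper_force: 0.0
```

```bash
python3 -c "
from h import *
st();p,d,i=grab('wrist','w1')
W=cloud(d,i)
for c in clusters(W,.048,.085,(.48,.75,-.35,-.05),20):print(*c)
cv2.imwrite('pics/w1b.png',cv2.resize(p,(800,600),interpolation=cv2.INTER_CUBIC))
"
```

```text
t 7.35 tcp [ 634.3 -247.5  103.8] yang -118.2 zax [-0.003  0.001 -1.   ] j [ -8.  33.   1.  -0. -58.  70.] F [-1.1  0.1 -0.1] M [-0.04  0.15 -0.01] w 45.3 0.0
[ 0.6751 -0.266 ] [ 673.2 -264.6   41.5   42.1] 141.9 0.061 2865 [272 166]
[ 0.6389 -0.2467] [ 637.5 -246.    11.7   11. ] -154.6 0.0651 326 [272 229]
[ 0.5779 -0.2132] [ 576.6 -212.1   15.9   11.7] 61.4 0.0689 582 [271 320]
```

View pics/w1b.png

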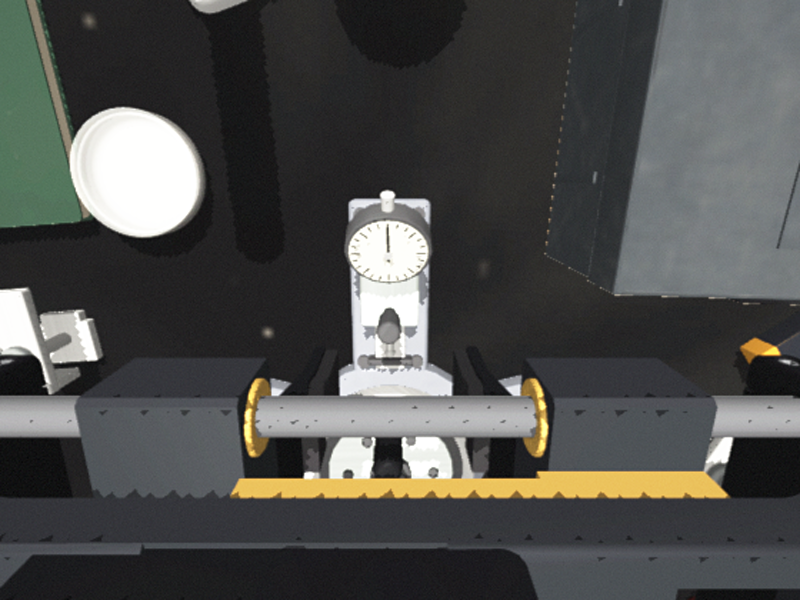

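The wrist view shows the dial at (388,245) with its needle straight up, which is zero. The post is at (388,325), between the fingers.

Call:
play_rows(commands="0.08 0.05 -0.55 0 0 0;0 0 -0.55 0 0 0;0 0 -0.55 0 0 0;0 0 -0.55 0 0 0;0 0 0 0 0 0;0 0 0 0 0 0")

```text
time_s: 8.0
tcp_pos: [0.6373, -0.2452, 0.0396]
ee_rot: [[0.882, -0.471, -0.001], [-0.471, -0.882, -0.0], [-0.0, 0.0, -1.0]]
wrist_force: [0.3, -0.1, 0.6]
gripper_width: 0.521
gripper_force: 0.0
```

Call:
play_rows(commands="0 0 0 0 0 0;0 0 0 0 0 0;0 0 0 0 0 0;0 0 0 0 0 0;0 0 0 0 0 0;0 0 0 0 0 0", grip=0)

```text
time_s: 8.6
tcp_pos: [0.6378, -0.2456, 0.0394]
ee_rot: [[0.882, -0.471, 0.0], [-0.471, -0.882, 0.0], [0.0, -0.0, -1.0]]
wrist_force: [-0.0, 0.5, 0.9]
gripper_width: 0.123
gripper_force: 30.0
```

Call:
play_rows(commands="-0.11 0.058 0 0 0 0;-0.11 0.058 0 0 0 0;-0.11 0.058 0 0 0 0;-0.11 0.058 0 0 0 0;-0.11 0.058 0 0 0 0;-0.11 0.058 0 0 0 0;0 0 0 0 0 0;0 0 0 0 0 0")

```text
time_s: 9.4
tcp_pos: [0.6183, -0.2352, 0.0395]
ee_rot: [[0.882, -0.471, 0.001], [-0.471, -0.882, -0.0], [0.001, -0.0, -1.0]]
wrist_force: [3.9, -0.7, -1.0]
gripper_width: 0.124
gripper_force: 30.0
```

```bash
python3 -c "
from h import *
st()"
```

```text
t 9.4 tcp [ 618.3 -235.2   39.5] yang -118.11 zax [ 0.001 -0.    -1.   ] j [ -7.  35.  -6.   0. -49.  69.] F [ 3.9 -0.7 -1. ] M [-0.5  -1.06 -0.02] w 10.7 30.0
```

Call:
play_rows(commands="-0.05 0.026 0 0 0 0;-0.05 0.026 0 0 0 0;0 0 0 0 0 0;0 0 0 0 0 0")

```text
time_s: 9.8
tcp_pos: [0.6184, -0.2352, 0.0395]
ee_rot: [[0.882, -0.471, 0.008], [-0.471, -0.882, -0.003], [0.008, -0.001, -1.0]]
wrist_force: [9.3, -6.4, -7.6]
gripper_width: 0.126
gripper_force: 30.0
```

Call:
play_rows(commands="0.05 -0.026 0 0 0 0;0 0 0 0 0 0;0 0 0 0 0 0;0 0 0.8 0 0 0;0 0 0.8 0 0 0;0 0 0.8 0 0 0;-0.5 0.26 0 0 0 0;-0.5 0.26 0 0 0 0;-0.5 0.26 0 0 0 0;0 0 0 0 0 0;0 0 0 0 0 0", grip=45)

```text
time_s: 10.9
tcp_pos: [0.5711, -0.2109, 0.1116]
ee_rot: [[0.882, -0.471, -0.0], [-0.471, -0.882, -0.0], [-0.0, 0.0, -1.0]]
wrist_force: [-0.1, 0.5, 1.4]
gripper_width: 0.518
gripper_force: 0.0
```

```bash
python3 -c "
from h import *
st();p,d,i=grab('wrist','w2')
W=cloud(d,i)
for c in clusters(W,.048,.085,(.48,.75,-.35,-.05),20):print(*c)
cv2.imwrite('pics/w2b.png',cv2.resize(p[20:300,100:460],(720,560),interpolation=cv2.INTER_CUBIC))
"
```

```text
t 10.9 tcp [ 571.1 -210.9  111.6] yang -118.09 zax [-0. -0. -1.] j [ -5.  26. -10.   0. -54.  67.] F [-0.1  0.5  1.4] M [-0.07  0.1  -0.02] w 45.0 0.0
[ 0.6545 -0.255 ] [ 653.7 -254.6   41.8   41.6] 143.8 0.0608 3452 [276  85]
[ 0.6183 -0.2357] [ 618.  -235.4   11.1   11.4] 148.2 0.0656 266 [276 156]
[ 0.6962 -0.0652] [700.6 -64.6   8.8  22.3] -176.9 0.0586 287 [  8 168]
[ 0.5765 -0.2124] [ 574.5 -211.3   15.4   14.7] 61.7 0.0724 550 [274 226]
[ 0.5179 -0.1346] [ 516.4 -131.6    8.8   19.4] 165.2 0.0673 90 [221 327]
```

View pics/w2b.png

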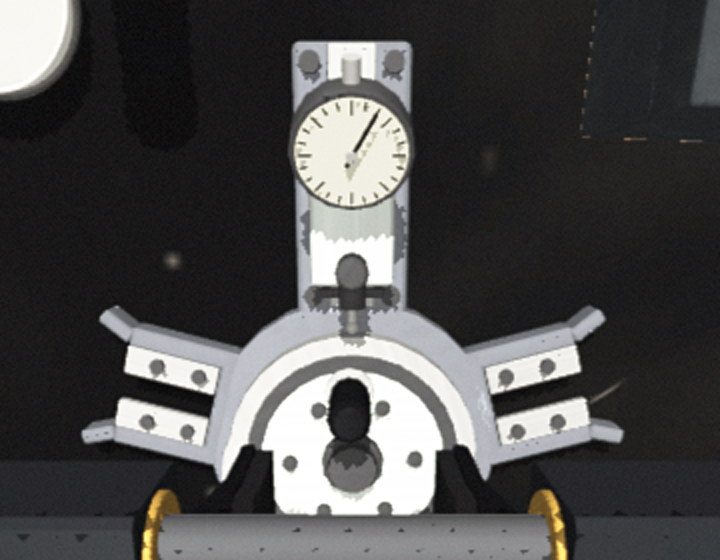

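The needle is at about +0.48 rad on the plain rim, so the gauge is home. The handle at (350,405) is in line with the gauge.

Call:
play_rows(commands="0.08 -0.03 -0.7 0 0 0;0 0 -0.7 0 0 0;0 0 -0.65 0 0 0;0 0 0 0 0 0;0 0 0 0 0 0")

```text
time_s: 11.45
tcp_pos: [0.5743, -0.2123, 0.0496]
ee_rot: [[0.882, -0.471, -0.001], [-0.471, -0.882, -0.0], [-0.0, 0.001, -1.0]]
wrist_force: [0.4, 0.0, 0.3]
gripper_width: 0.516
gripper_force: 0.0
```

Call:
play_rows(commands="0 0 0 0 0 0;0 0 0 0 0 0;0 0 0 0 0 0;0 0 0 0 0 0;0 0 0 0 0 0", grip=0)

```text
time_s: 11.95
tcp_pos: [0.5744, -0.2118, 0.0503]
ee_rot: [[0.882, -0.471, 0.002], [-0.471, -0.882, 0.0], [0.001, -0.001, -1.0]]
wrist_force: [1.5, 0.3, 1.4]
gripper_width: 0.17
gripper_force: 30.0
```

```bash
python3 -c "
from h import *
st()
C=np.array([546.8,-198.5]);p0=r.sense()['tcp_pos'][:2]*1000
v=p0-C;a0=np.degrees(np.arctan2(v[1],v[0]));R=np.hypot(*v);print(a0,R)
P=[C+30*np.array([np.cos(a),np.sin(a)]) for a in np.radians(np.linspace(a0,a0-111,19))]
print('; '.join('%.2f %.2f'%tuple(x) for x in np.diff(P,axis=0)/30))
"
```

```text
t 11.95 tcp [ 574.4 -211.8   50.3] yang -118.11 zax [ 0.002  0.    -1.   ] j [ -5.  30. -13.  -0. -46.  67.] F [1.5 0.3 1.4] M [ 0.23 -0.06  0.04] w 14.8 30.0
-25.66246865632522 30.598043304123316
-0.05 -0.09; -0.06 -0.09; -0.07 -0.08; -0.08 -0.07; -0.09 -0.06; -0.09 -0.05; -0.10 -0.04; -0.10 -0.03; -0.11 -0.02; -0.11 -0.01; -0.11 0.00; -0.11 0.01; -0.10 0.02; -0.10 0.03; -0.10 0.05; -0.09 0.06; -0.09 0.07; -0.08 0.07
```

Call:
play_rows(commands="-0.05 -0.09 0 0 0 0;-0.06 -0.09 0 0 0 0;-0.07 -0.08 0 0 0 0;-0.08 -0.07 0 0 0 0;-0.09 -0.06 0 0 0 0;-0.09 -0.05 0 0 0 0;-0.1 -0.04 0 0 0 0;-0.1 -0.03 0 0 0 0;-0.11 -0.02 0 0 0 0;-0.11 -0.01 0 0 0 0;-0.11 0 0 0 0 0;-0.11 0.01 0 0 0 0;-0.1 0.02 0 0 0 0;-0.1 0.03 0 0 0 0;-0.1 0.05 0 0 0 0;-0.09 0.06 0 0 0 0;-0.09 0.07 0 0 0 0;-0.08 0.07 0 0 0 0;0 0 0 0 0 0;0 0 0 0 0 0")

```text
time_s: 13.95
tcp_pos: [0.5263, -0.2193, 0.0503]
ee_rot: [[0.882, -0.471, 0.004], [-0.471, -0.882, -0.001], [0.004, -0.001, -1.0]]
wrist_force: [4.0, 2.3, 0.2]
gripper_width: 0.173
gripper_force: 30.0
```

```bash
cat >> h.py <<'E'
C=np.array([546.8,-198.5])
def ang(p): v=np.array(p[:2])-C; return np.degrees(np.arctan2(v[1],v[0])).round(2),np.hypot(*v).round(1)
E
python3 -c "
from h import *
st();print(ang(r.sense()['tcp_pos']*1000))
p,d,i=grab('wrist','w3')
print(proj(i,[.654,-.2545,.061]))
p,d,i=grab('scene','s3')
print(proj(i,[.654,-.2545,.061]))
"
```

```text
t 13.95 tcp [ 526.3 -219.3   50.3] yang -118.1 zax [ 0.004 -0.001 -1.   ] j [ -6.  27. -20.   0. -43.  68.] F [4.  2.3 0.2] M [ 0.42 -1.29  0.01] w 15.1 30.0
(np.float64(-134.66), np.float64(29.2))
[206.27855257 -13.76215647]
[247.79103477 183.22555186]
```

Call:
play_rows(commands="0 0 0 0 0 0;0 0 0 0 0 0;0 0 0 0 0 0;0 0 0.75 0 0 0;0 0 0.75 0 0 0;0.8 -0.2 0 0 0 0;0.8 -0.2 0 0 0 0;0 0 0 0 0 0;0 0 0 0 0 0", grip=45)

```text
time_s: 14.95
tcp_pos: [0.5714, -0.2309, 0.0938]
ee_rot: [[0.882, -0.472, -0.003], [-0.472, -0.882, 0.001], [-0.003, 0.001, -1.0]]
wrist_force: [-0.8, -0.7, 0.7]
gripper_width: 0.517
gripper_force: 0.0
```

```bash
cat >> h.py <<'E'
def look(f):
    p,d,i=grab('wrist',f);W=cloud(d,i)
    for c in clusters(W,.05,.085,(.48,.75,-.35,-.05),20):
        print(*c, 'handle' if np.hypot(*(c[1][:2]-C))<40 else '', ang(c[1]))
    m=(W[...,2]>.045)&(np.hypot(W[...,0]-.654,W[...,1]+.2545)<.0215)
    # rectify the dial face by fitting its plane; up = away from the wheel
    P=W[m];c0=np.median(P,0);n=np.linalg.svd(P-c0,full_matrices=False)[2][2];n*=np.sign(n[2])
    ex=np.array([np.cos(np.radians(-28)),np.sin(np.radians(-28)),0]);up=ex-n*(ex@n);up/=np.linalg.norm(up);rt=np.cross(up,n)
    (a,b),_,_=cv2.minAreaRect(np.stack([(P-c0)@rt,(P-c0)@up],1).astype(np.float32));c0=c0+a*rt+b*up
    s=24;g=np.array([proj(i,c0+x*rt*s/1000+y*up*s/1000) for x,y in((-1,1),(1,1),(1,-1),(-1,-1))],np.float32)
    M=cv2.getPerspectiveTransform(g,np.array([[0,0],[400,0],[400,400],[0,400]],np.float32))
    D=cv2.warpPerspective(p,M,(400,400),flags=cv2.INTER_CUBIC);cv2.imwrite(f'pics/{f}_dial.png',D)
    G=cv2.GaussianBlur(cv2.cvtColor(D,cv2.COLOR_BGR2GRAY),(5,5),0).astype(float)
    th=np.radians(np.arange(0,360,.5));rr=np.arange(45,105,2)
    best=[]
    for t in th: best.append(G[(200-rr*np.cos(t)).round().astype(int),(200+rr*np.sin(t)).round().astype(int)].mean())
    b=np.array(best);k=b.argmin();w=np.maximum(np.median(b)-b-.4*(np.median(b)-b[k]),0);dd=(th-th[k]+np.pi)%(2*np.pi)-np.pi;w[abs(dd)>.3]=0
    print('needle',round(th[k]+(w*dd).sum()/w.sum(),3),'min',b[k].round(),'med',np.median(b).round(),'n',n.round(2))
E
python3 -c "
from h import *
st();look('w4')
"
```

```text
t 14.95 tcp [ 571.4 -230.9   93.8] yang -118.16 zax [-0.003  0.001 -1.   ] j [ -7.  28. -10.  -0. -52.  69.] F [-0.8 -0.7  0.7] M [-0.03  0.18 -0.01] w 45.0 0.0
[ 0.655  -0.2558] [ 653.8 -254.6   41.8   41.8] 77.8 0.0609 3852 [246  98]  (np.float64(-27.67), np.float64(120.8))
[ 0.6184 -0.2363] [ 618.1 -235.6   11.1   11.2] 117.6 0.0654 331 [248 174]  (np.float64(-27.49), np.float64(80.4))
[ 0.5255 -0.219 ] [ 525.  -218.9   14.2    8.6] 63.5 0.0737 167 [293 311] handle (np.float64(-136.9), np.float64(29.9))
needle 2.544 min 40.0 med 237.0 n [-0.4   0.19  0.89]
```

View pics/w4_dial.png

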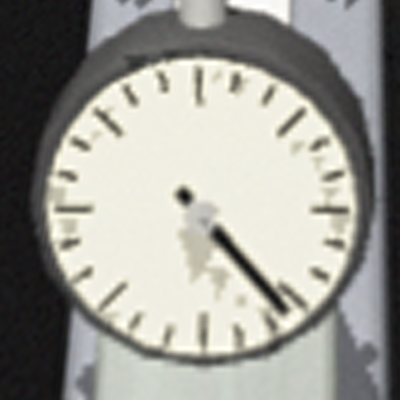

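Call:
play_rows(commands="-0.76 0.19 0 0 0 0;-0.76 0.19 0 0 0 0;0 0 -0.72 0 0 0;0 0 -0.72 0 0 0;0 0 0 0 0 0;0 0 0 0 0 0")

```text
time_s: 15.6
tcp_pos: [0.5263, -0.2195, 0.0517]
ee_rot: [[0.882, -0.471, -0.001], [-0.471, -0.882, -0.0], [-0.001, 0.001, -1.0]]
wrist_force: [0.7, -0.1, -0.5]
gripper_width: 0.52
gripper_force: 0.0
```

Call:
play_rows(commands="0 0 0 0 0 0;0 0 0 0 0 0;0 0 0 0 0 0;0 0 0 0 0 0;0 0 0 0 0 0;-0.065 0.083 0 0 0 0;-0.065 0.083 0 0 0 0;0 0 0 0 0 0;0 0 0 0 0 0", grip=0)

```text
time_s: 16.5
tcp_pos: [0.5229, -0.2147, 0.0518]
ee_rot: [[0.882, -0.471, -0.0], [-0.471, -0.882, -0.0], [-0.0, 0.0, -1.0]]
wrist_force: [-0.5, -2.3, 3.0]
gripper_width: 0.175
gripper_force: 30.0
```

Call:
play_rows(commands="0 0 0 0 0 0;0 0 0 0 0 0;0 0 0 0 0 0;0 0 0.75 0 0 0;0 0 0.75 0 0 0;0.8 -0.2 0 0 0 0;0.8 -0.2 0 0 0 0;0 0 0 0 0 0;0 0 0 0 0 0", grip=45)

```text
time_s: 17.4
tcp_pos: [0.5708, -0.2261, 0.0958]
ee_rot: [[0.882, -0.472, -0.001], [-0.472, -0.882, 0.001], [-0.002, 0.0, -1.0]]
wrist_force: [-0.0, 0.2, -0.4]
gripper_width: 0.515
gripper_force: 0.0
```

```bash
cat >> h.py <<'E'
def needle(f):
    D=cv2.cvtColor(cv2.imread(f'pics/{f}_dial.png'),cv2.COLOR_BGR2GRAY)
    yy,xx=np.mgrid[:400,:400];m=((D<100)&(np.hypot(xx-203,yy-208)<118)).astype(np.uint8)
    n,l,s,ce=cv2.connectedComponentsWithStats(m);k=1+s[1:,4].argmax()
    pts=np.argwhere((l==k))[:,::-1].astype(np.float32)
    vx,vy,x0,y0=cv2.fitLine(pts,cv2.DIST_HUBER,0,.01,.01).ravel()
    if vx*(x0-203)+vy*(y0-208)<0: vx,vy=-vx,-vy
    print(f,'needle(line)',round(float(np.arctan2(vx,-vy)%(2*np.pi)),3),s[k])
E
python3 -c "
from h import *
st();look('w5');needle('w4');needle('w5')
"
```

```text
t 17.4 tcp [ 570.8 -226.1   95.8] yang -118.13 zax [-0.001  0.001 -1.   ] j [ -7.  27. -10.  -0. -52.  68.] F [-0.   0.2 -0.4] M [-0.02  0.15  0.05] w 44.8 0.0
[ 0.655  -0.2556] [ 653.8 -254.5   41.3   41.8] 77.4 0.0609 3813 [253  93]  (np.float64(-27.63), np.float64(120.8))
[ 0.6183 -0.2361] [ 617.8 -235.6   11.5   11.4] 131.1 0.0655 319 [254 169]  (np.float64(-27.59), np.float64(80.1))
[ 0.5224 -0.2147] [ 521.9 -214.5   14.5    9.4] 63.1 0.0739 214 [295 312] handle (np.float64(-147.28), np.float64(29.6))
needle 2.396 min 43.0 med 238.0 n [-0.4   0.2   0.89]
w4 needle(line) 2.417 [212 227  68  77 939]
w5 needle(line) 2.263 [214 223  79  68 938]
```

Call:
play_rows(commands="-0.8 0.19 0 0 0 0;-0.8 0.19 0 0 0 0;0 0 -0.75 0 0 0;0 0 -0.75 0 0 0;0 0 0 0 0 0;0 0 0 0 0 0")

```text
time_s: 18.05
tcp_pos: [0.5227, -0.215, 0.0517]
ee_rot: [[0.882, -0.471, -0.001], [-0.471, -0.882, -0.0], [-0.001, 0.001, -1.0]]
wrist_force: [-0.4, -0.1, 0.5]
gripper_width: 0.518
gripper_force: 0.0
```

Call:
play_rows(commands="0 0 0 0 0 0;0 0 0 0 0 0;0 0 0 0 0 0;0 0 0 0 0 0;0 0 0 0 0 0;0.067 -0.095 0 0 0 0;0.08 -0.087 0 0 0 0;0.087 -0.075 0 0 0 0;0 0 0 0 0 0;0 0 0 0 0 0", grip=0)

```text
time_s: 19.05
tcp_pos: [0.531, -0.2227, 0.0518]
ee_rot: [[0.882, -0.471, 0.002], [-0.471, -0.882, -0.0], [0.002, -0.001, -1.0]]
wrist_force: [0.7, 2.7, 2.3]
gripper_width: 0.176
gripper_force: 30.0
```

Call:
play_rows(commands="0 0 0 0 0 0;0 0 0 0 0 0;0 0 0 0 0 0;0 0 0.75 0 0 0;0 0 0.75 0 0 0;0.8 -0.2 0 0 0 0;0.8 -0.2 0 0 0 0;0 0 0 0 0 0;0 0 0 0 0 0", grip=45)

```text
time_s: 19.95
tcp_pos: [0.5774, -0.2348, 0.0957]
ee_rot: [[0.882, -0.472, -0.002], [-0.472, -0.882, 0.0], [-0.002, 0.0, -1.0]]
wrist_force: [-1.1, 0.2, -0.6]
gripper_width: 0.515
gripper_force: 0.0
```

```bash
python3 -c "
from h import *
st();look('w6');needle('w6')
"
```

```text
t 19.95 tcp [ 577.4 -234.8   95.7] yang -118.15 zax [-0.002  0.    -1.   ] j [ -7.  28.  -9.  -0. -53.  69.] F [-1.1  0.2 -0.6] M [ 0.01  0.2  -0.01] w 44.8 0.0
[ 0.6551 -0.2559] [ 653.7 -254.6   41.5   41.7] 83.4 0.0609 3629 [246 110]  (np.float64(-27.69), np.float64(120.7))
[ 0.6185 -0.2364] [ 617.9 -235.9   11.2   11.3] 145.4 0.0655 328 [248 184]  (np.float64(-27.75), np.float64(80.3))
[ 0.5298 -0.2222] [ 529.  -222.    14.4    9.9] 63.1 0.0738 205 [293 312] handle (np.float64(-127.14), np.float64(29.5))
needle 2.339 min 57.0 med 238.0 n [-0.4  0.2  0.9]
w6 needle(line) 2.14 [ 213  223   88   60 1060]
```

Call:
play_rows(commands="-0.773 0.2 0 0 0 0;-0.773 0.2 0 0 0 0;0 0 -0.75 0 0 0;0 0 -0.75 0 0 0;0 0 0 0 0 0;0 0 0 0 0 0")

```text
time_s: 20.6
tcp_pos: [0.5312, -0.2228, 0.0517]
ee_rot: [[0.882, -0.471, -0.001], [-0.471, -0.882, -0.0], [-0.001, 0.001, -1.0]]
wrist_force: [0.6, 0.8, 0.5]
gripper_width: 0.519
gripper_force: 0.0
```

Call:
play_rows(commands="0 0 0 0 0 0;0 0 0 0 0 0;0 0 0 0 0 0;0 0 0 0 0 0;0 0 0 0 0 0;-0.079 0.061 0 0 0 0;-0.068 0.075 0 0 0 0;0 0 0 0 0 0;0 0 0 0 0 0", grip=0)

```text
time_s: 21.5
tcp_pos: [0.5272, -0.2191, 0.0519]
ee_rot: [[0.882, -0.471, -0.0], [-0.471, -0.882, -0.0], [0.0, 0.001, -1.0]]
wrist_force: [-0.9, -3.2, 2.6]
gripper_width: 0.171
gripper_force: 30.0
```

Call:
play_rows(commands="0 0 0 0 0 0;0 0 0 0 0 0;0 0 0 0 0 0;0 0 0.75 0 0 0;0 0 0.75 0 0 0;0.8 -0.2 0 0 0 0;0.8 -0.2 0 0 0 0;0 0 0 0 0 0;0 0 0 0 0 0", grip=45)

```text
time_s: 22.4
tcp_pos: [0.575, -0.2303, 0.0957]
ee_rot: [[0.882, -0.472, -0.001], [-0.472, -0.882, 0.001], [-0.002, -0.0, -1.0]]
wrist_force: [-0.5, -0.8, -0.4]
gripper_width: 0.517
gripper_force: 0.0
```

```bash
python3 -c "
from h import *
st();look('w7');needle('w7')
"
```

```text
t 22.4 tcp [ 575.  -230.3   95.7] yang -118.13 zax [-0.001  0.001 -1.   ] j [ -7.  28. -10.  -0. -52.  69.] F [-0.5 -0.8 -0.4] M [-0.06  0.18  0.03] w 45.0 0.0
[ 0.6551 -0.2558] [ 653.7 -254.5   41.7   41.8] 78.7 0.061 3707 [251 103]  (np.float64(-27.65), np.float64(120.7))
[ 0.6185 -0.2363] [ 618.1 -235.7   11.1   11.3] 121.5 0.0655 322 [252 178]  (np.float64(-27.55), np.float64(80.4))
[ 0.526  -0.2186] [ 525.  -218.    14.4   11.5] 61.8 0.0737 248 [295 313] handle (np.float64(-138.19), np.float64(29.2))
needle 2.587 min 51.0 med 237.0 n [-0.4   0.2   0.89]
w7 needle(line) 2.447 [209 227  67  80 882]
```

Call:
play_rows(commands="0 0 0.3 0 0 -0.38;-0.536 0.868 0 0 0 0;-0.536 0.868 0 0 0 0;-0.536 0.868 0 0 0 0;-0.536 0.868 0 0 0 0;0 0 0 0 0 0;0 0 0 0 0 0", grip=40)

```text
time_s: 23.15
tcp_pos: [0.5104, -0.1261, 0.106]
ee_rot: [[0.854, -0.52, 0.0], [-0.52, -0.854, -0.0], [0.0, -0.0, -1.0]]
wrist_force: [-0.6, 0.0, -0.5]
gripper_width: 0.457
gripper_force: 0.0
```

```bash
python3 -c "
from h import *
st();p,d,i=grab('top','t8');W=cloud(d,i)
for c in clusters(W,.05,.078,(.3,.8,-.45,0),20):print(*c,ang(c[1]))
p,d,i=grab('wrist','w8');W=cloud(d,i)
for c in clusters(W,.05,.085,(.3,.8,-.45,0),20):print(*c,ang(c[1]))
"
```

```text
t 23.15 tcp [ 510.4 -126.1  106. ] yang -121.3 zax [ 0. -0. -1.] j [  4.  19. -23.   0. -48.  55.] F [-0.6  0.  -0.5] M [-0.08  0.08 -0.03] w 39.8 0.0
[ 0.7093 -0.0587] [709.8 -58.1  42.1  11. ] -163.4 0.0696 112 [203 114] (np.float64(40.74), np.float64(215.1))
[ 0.6542 -0.2558] [ 654.1 -255.2   40.7   40.3] 53.4 0.0604 297 [296 142] (np.float64(-27.85), np.float64(121.4))
[ 0.6167 -0.2358] [ 616.9 -235.8   10.1    8.8] -164.8 0.0649 27 [286 159] (np.float64(-28.02), np.float64(79.4))
[ 0.5844 -0.3926] [ 585.2 -389.4  118.1    8.2] 58.5 0.0656 128 [360 174] (np.float64(-78.63), np.float64(194.7))
[ 0.5251 -0.2197] [ 525.3 -220.    14.4   12.6] -178.1 0.0735 46 [278 202] (np.float64(-135.0), np.float64(30.4))
[ 0.4587 -0.3712] [ 458.7 -371.9   12.1   40.7] 169.3 0.0696 120 [350 235] (np.float64(-116.93), np.float64(194.5))
[ 0.3632 -0.3033] [ 362.6 -303.4   41.5   11.9] 54.5 0.0696 112 [317 280] (np.float64(-150.34), np.float64(212.0))
[ 0.6138 -0.2318] [ 614.5 -232.2   10.2    3.5] 47.2 0.0564 120 [337   4] (np.float64(-26.46), np.float64(75.6))
[ 0.6973 -0.0633] [703.2 -59.7  28.7  11.5] 179.5 0.0664 1049 [20 27] (np.float64(41.59), np.float64(209.1))
[ 0.5277 -0.2169] [ 526.3 -218.5   14.9   15.4] 117.5 0.0727 710 [386 145] (np.float64(-135.71), np.float64(28.6))
[ 0.5124 -0.1272] [ 510.7 -126.1   12.5   41.4] 147.8 0.0689 962 [276 234] (np.float64(116.5), np.float64(80.9))
```

```bash
python3 -c "
from h import *
from scipy.optimize import least_squares
for f in('w0','w8','w7','w6','w5'):
    p,d,i=load(f);W=cloud(d,i);q=W[...,:2]*1000-C;rr=np.hypot(q[...,0],q[...,1]);a=np.degrees(np.arctan2(q[...,1],q[...,0]))
    m=(W[...,2]>.0265)&(W[...,2]<.034)&(rr<59)
    A=[];E=[]
    for k in range(-180,180,2):
        s=m&(abs((a-k+180)%360-180)<1.5)
        if s.sum()>5: A.append(k);E.append(np.percentile(rr[s],98))
    A=np.array(A);E=np.array(E);ok=E>49.5;A=A[ok];E=E[ok]
    lo=83 if f=='w0' else -27
    def mod(x): 
        t=np.abs((A-x[0]+180)%360-180)/30; l=5*np.cos(np.clip(t,0,1)*np.pi/2)**x[4]
        return x[1]+x[2]*np.cos(np.radians(A))+x[3]*np.sin(np.radians(A))+l
    s=least_squares(lambda x:mod(x)-E,[lo,51,0,0,1.5],loss='soft_l1',f_scale=.3)
    print(f,s.x.round(2),s.cost.round(1),len(A)); 
    w=abs((A-lo+180)%360-180)<40;print(list(zip(A[w],E[w].round(1))))
"
```

```text
w0 [82.37 51.05 -0.23  0.2   0.94] 7.0 160
[(np.int64(44), np.float64(51.7)), (np.int64(46), np.float64(50.7)), (np.int64(48), np.float64(51.0)), (np.int64(50), np.float64(50.9)), (np.int64(52), np.float64(51.0)), (np.int64(54), np.float64(51.7)), (np.int64(56), np.float64(52.2)), (np.int64(58), np.float64(52.9)), (np.int64(60), np.float64(53.0)), (np.int64(62), np.float64(53.0)), (np.int64(64), np.float64(54.0)), (np.int64(66), np.float64(54.7)), (np.int64(68), np.float64(54.3)), (np.int64(70), np.float64(55.6)), (np.int64(72), np.float64(55.9)), (np.int64(74), np.float64(55.9)), (np.int64(76), np.float64(55.6)), (np.int64(78), np.float64(55.5)), (np.int64(80), np.float64(56.2)), (np.int64(82), np.float64(56.2)), (np.int64(84), np.float64(56.2)), (np.int64(86), np.float64(55.5)), (np.int64(88), np.float64(55.4)), (np.int64(90), np.float64(55.5)), (np.int64(92), np.float64(56.1)), (np.int64(94), np.float64(55.6)), (np.int64(96), np.float64(55.0)), (np.int64(98), np.float64(55.0)), (np.int64(100), np.float64(54.6)), (np.int64(102), np.float64(53.7))]
w8 [-26.83  51.08   0.45   0.76   
[... 3637 characters left out ...]
oat64(56.4)), (np.int64(-22), np.float64(56.4)), (np.int64(-20), np.float64(56.3)), (np.int64(-18), np.float64(56.6)), (np.int64(-16), np.float64(56.4)), (np.int64(-14), np.float64(56.9)), (np.int64(-12), np.float64(56.6)), (np.int64(-10), np.float64(56.7)), (np.int64(-8), np.float64(56.4)), (np.int64(-6), np.float64(56.3)), (np.int64(-4), np.float64(56.0)), (np.int64(-2), np.float64(55.8)), (np.int64(0), np.float64(55.2)), (np.int64(2), np.float64(55.0)), (np.int64(4), np.float64(54.6)), (np.int64(6), np.float64(54.1)), (np.int64(8), np.float64(53.4)), (np.int64(10), np.float64(52.8)), (np.int64(12), np.float64(52.5))]
w5 [-35.99  51.36   0.44   0.51   0.91] 2.5 113
  z = (f / f_scale) ** 2
```

The rim profile puts the lobe at about -27°, and the dial flanks put the peak at -27 to -27.7°, so the wheel is at its high spot. Next is tightening clamp_3.

Call:
play_rows(commands="0 0 -0.65 0 0 0;0 0 -0.65 0 0 0;0 0 -0.63 0 0 0;0 0 0 0 0 0;0 0 0 0 0 0")

```text
time_s: 23.75
tcp_pos: [0.5114, -0.1272, 0.0476]
ee_rot: [[0.853, -0.521, -0.0], [-0.521, -0.853, -0.0], [-0.0, 0.001, -1.0]]
wrist_force: [0.1, 0.3, 0.1]
gripper_width: 0.459
gripper_force: 0.0
```

Call:
play_rows(commands="0 0 0 0 0 0;0 0 0 0 0 0;0 0 0 0 0 0;0 0 0 0 0 0;0 0 0 0 0 0;0 0 0 0 0 -0.7;0 0 0 0 0 -0.7;0 0 0 0 0 -0.7;0 0 0 0 0 -0.7;0 0 0 0 0 -0.7;0 0 0 0 0 -0.7;0 0 0 0 0 -0.7;0 0 0 0 0 -0.7;0 0 0 0 0 -0.7;0 0 0 0 0 -0.7;0 0 0 0 0 -0.7;0 0 0 0 0 -0.7;0 0 0 0 0 0;0 0 0 0 0 0", grip=0)

```text
time_s: 25.65
tcp_pos: [0.5102, -0.126, 0.0474]
ee_rot: [[-0.233, -0.972, -0.002], [-0.972, 0.233, 0.001], [-0.0, 0.002, -1.0]]
wrist_force: [-2.3, 4.0, 0.3]
gripper_width: 0.132
gripper_force: 30.0
```

```bash
python3 -c "
from h import *
st()
"
```

```text
t 25.65 tcp [ 510.2 -126.    47.4] yang 166.52 zax [-0.002  0.001 -1.   ] j [  4.  24. -26.  -0. -40. -17.] F [-2.3  4.   0.3] M [1.26 0.65 0.01] w 11.5 30.0
```

Call:
play_rows(commands="0 0 0 0 0 0;0 0 0 0 0 0;0 0 0 0 0 0;0 0 0.7 0 0 0;0 0 0.7 0 0 0;0 0 0.7 0 0 0;0 0 0 0 0 0", grip=40)

```text
time_s: 26.35
tcp_pos: [0.5136, -0.1269, 0.1138]
ee_rot: [[-0.234, -0.972, 0.008], [-0.972, 0.234, -0.001], [-0.001, -0.008, -1.0]]
wrist_force: [0.9, -0.1, 0.5]
gripper_width: 0.457
gripper_force: 0.0
```

```bash
python3 -c "
from h import *
st();p,d,i=grab('wrist','w9');W=cloud(d,i)
for c in clusters(W,.05,.085,(.3,.8,-.45,0),20):print(*c,ang(c[1]))
p,d,i=grab('top','t9');W=cloud(d,i)
for c in clusters(W,.05,.078,(.3,.8,-.45,0),20):print(*c,ang(c[1]))
"
```

```text
t 26.35 tcp [ 513.6 -126.9  113.8] yang 166.47 zax [ 0.008 -0.001 -1.   ] j [  4.  19. -22.   0. -49. -17.] F [ 0.9 -0.1  0.5] M [ 0.03  0.07 -0.  ] w 39.8 0.0
[ 0.6506 -0.2537] [ 650.  -252.8   41.4   30. ] 62.6 0.0589 3432 [32 97] (np.float64(-27.75), np.float64(116.6))
[ 0.5245 -0.2183] [ 525.6 -219.    15.3   15.2] 149.2 0.0731 600 [225 104] (np.float64(-135.96), np.float64(29.5))
[ 0.6153 -0.2349] [ 617.  -235.5   11.3   12. ] 76.9 0.0645 470 [ 88 113] (np.float64(-27.79), np.float64(79.4))
[ 0.5089 -0.1281] [ 509.3 -125.8   41.8   12.2] 76.3 0.0683 895 [282 231] (np.float64(117.29), np.float64(81.8))
[ 0.7068 -0.0641] [704.8 -64.5  18.3   1.5] -164.6 0.0535 36 [ 71 346] (np.float64(40.3), np.float64(207.2))
[ 0.7094 -0.0586] [710.4 -57.9  42.2  11. ] -163.2 0.0688 112 [203 114] (np.float64(40.68), np.float64(215.7))
[ 0.6542 -0.2557] [ 653.5 -255.4   40.    41.1] 65.1 0.0607 299 [296 142] (np.float64(-28.07), np.float64(120.9))
[ 0.6164 -0.2357] [ 616.9 -235.8   11.     8.8] -166.2 0.0655 29 [286 159] (np.float64(-28.02), np.float64(79.4))
[ 0.5904 -0.3816] [ 592.9 -379.1   90.1    7.3] 55.4 0.0617 101 [353 171] (np.float64(-75.68), np.float64(186.4))
[ 0.5633 -0.4323] [ 563.9 -432.1   22.2    7. ] 57.7 0.0664 25 [379 186] (np.float64(-85.81), np.float64(234.2))
[ 0.525  -0.2198] [ 525.3 -220.    14.5   12.6] 173.8 0.0728 45 [278 202] (np.float64(-135.0), np.float64(30.4))
[ 0.4589 -0.3713] [ 458.8 -370.9   13.5   40.6] 169.3 0.0692 120 [350 235] (np.float64(-117.04), np.float64(193.6))
[ 0.3633 -0.3034] [ 363.1 -303.6   40.8   10.9] 54.5 0.0696 109 [317 280] (np.float64(-150.22), np.float64(211.6))
```

Call:
play_rows(commands="-0.716 -0.841 0 0 0 -0.366;-0.716 -0.841 0 0 0 -0.366;-0.716 -0.841 0 0 0 -0.366;-0.716 -0.841 0 0 0 -0.366;-0.716 -0.841 0 0 0 -0.366;-0.716 -0.841 0 0 0 -0.366;-0.716 -0.841 0 0 0 -0.366;0 0 0 0 0 0;0 0 0 0 0 0")

```text
time_s: 27.35
tcp_pos: [0.3597, -0.3034, 0.1097]
ee_rot: [[-0.583, -0.812, -0.002], [-0.812, 0.583, 0.001], [0.0, 0.002, -1.0]]
wrist_force: [-0.3, 0.5, -0.6]
gripper_width: 0.458
gripper_force: 0.0
```

```bash
cat >> h.py <<'E'
def bars(f,cam='wrist'):
    p,d,i=grab(cam,f);W=cloud(d,i)
    for c in clusters(W,.05,.085,(.3,.8,-.45,0),20):
        if 30<max(c[1][2:])<50 or 11<max(c[1][2:])<18:print(cam,*c,ang(c[1]))
E
python3 -c "
from h import *
st();bars('w10');bars('t10','top')
"
```

```text
t 27.35 tcp [ 359.7 -303.4  109.7] yang 144.32 zax [-0.002  0.001 -1.   ] j [-20.  14. -30.  -0. -46. -15.] F [-0.3  0.5 -0.6] M [0.08 0.03 0.02] w 39.8 0.0
wrist [ 0.361  -0.3054] [ 362.4 -303.7   41.8   12.7] 54.2 0.0698 952 [273 235] (np.float64(-150.3), np.float64(212.3))
wrist [ 0.4547 -0.3716] [ 457.6 -371.9   11.8   41.8] 168.8 0.0697 1088 [107 236] (np.float64(-117.22), np.float64(195.0))
top [ 0.7093 -0.0587] [710.1 -58.9  42.2  13. ] -163.5 0.0696 113 [203 114] (np.float64(40.53), np.float64(214.8))
top [ 0.6539 -0.2555] [ 653.7 -255.4   40.5   41.1] 69.2 0.06 304 [296 142] (np.float64(-28.03), np.float64(121.1))
top [ 0.5251 -0.2197] [ 525.2 -220.    14.6   12.6] -177.6 0.0733 46 [278 202] (np.float64(-135.13), np.float64(30.5))
top [ 0.5091 -0.1265] [ 509.6 -126.3   41.5   11.5] 75.6 0.0681 107 [234 209] (np.float64(117.26), np.float64(81.2))
top [ 0.4613 -0.3719] [ 460.1 -372.3   11.4   37.8] 170.5 0.0694 105 [350 234] (np.float64(-116.51), np.float64(194.2))
```

Call:
play_rows(commands="0.09 -0.01 -0.7 0 0 0;0 0 -0.7 0 0 0;0 0 -0.66 0 0 0;0 0 0 0 0 0;0 0 0 0 0 0")

```text
time_s: 27.95
tcp_pos: [0.364, -0.3031, 0.0489]
ee_rot: [[-0.581, -0.814, -0.001], [-0.814, 0.581, -0.0], [0.0, 0.0, -1.0]]
wrist_force: [0.9, 0.2, 0.8]
gripper_width: 0.46
gripper_force: 0.0
```

Call:
play_rows(commands="0 0 0 0 0 0;0 0 0 0 0 0;0 0 0 0 0 0;0 0 0 0 0 0;0 0 0 0 0 0;0 0 0.2 0 0 0;0 0 0 0 0 0;0 0 0 0 0 0", grip=0)

```text
time_s: 28.75
tcp_pos: [0.3632, -0.3034, 0.0548]
ee_rot: [[-0.582, -0.813, -0.0], [-0.813, 0.582, 0.0], [-0.0, 0.0, -1.0]]
wrist_force: [-0.3, -0.5, -2.7]
gripper_width: 0.122
gripper_force: 30.0
```

```bash
python3 -c "
from h import *
st()
"
```

```text
t 28.75 tcp [ 363.2 -303.4   54.8] yang 144.39 zax [-0.  0. -1.] j [-20.  19. -33.  -0. -38. -15.] F [-0.3 -0.5 -2.7] M [ 0.    0.07 -0.02] w 10.6 30.0
```

Call:
play_rows(commands="0.331 0.727 0 0 0 -0.22;0.331 0.727 0 0 0 -0.21;0.331 0.727 0 0 0 -0.21;0.331 0.727 0 0 0 -0.21;0 0 0 0 0 0;0 0 -0.17 0 0 0;0 0 0 0 0 0;0 0 0 0 0 0")

```text
time_s: 29.55
tcp_pos: [0.4023, -0.2167, 0.0494]
ee_rot: [[-0.682, -0.732, -0.001], [-0.732, 0.682, 0.0], [0.001, 0.001, -1.0]]
wrist_force: [0.1, 0.8, -3.1]
gripper_width: 0.123
gripper_force: 30.0
```

```bash
python3 -c "
from h import *
st();print(ang(r.sense()['tcp_pos']*1000));bars('w11');cv2.imwrite('pics/w11b.png',cv2.resize(cv2.imread('pics/w11.png')[:320],(800,457)))
p,d,i=load('w0');W=cloud(d,i)
q=W[...,:2]*1000-C
for n,a in zip('abcd',(47,117,187,257)):
    e=np.array([np.cos(np.radians(a)),np.sin(np.radians(a))]);s=q@e;l=q@np.array([-e[1],e[0]])
    m=(W[...,2]>.010)&(W[...,2]<.017)&(s>70)&(s<105)&(abs(l)<25)
    L=l[m&(l<0)];Rr=l[m&(l>0)];print(n,m.sum(),np.percentile(L,97).round(1),np.percentile(Rr,3).round(1))
"
```

```text
t 29.55 tcp [ 402.3 -216.7   49.4] yang 137.03 zax [-0.001  0.    -1.   ] j [ -8.  19. -35.  -0. -36. -35.] F [ 0.1  0.8 -3.1] M [0.03 0.01 0.05] w 10.7 30.0
(np.float64(-172.83), np.float64(145.6))
a 643 -6.0 6.8
b 494 -19.1 6.6
c 972 -6.7 6.3
d 883 -6.7 6.2
```

View pics/w11b.png

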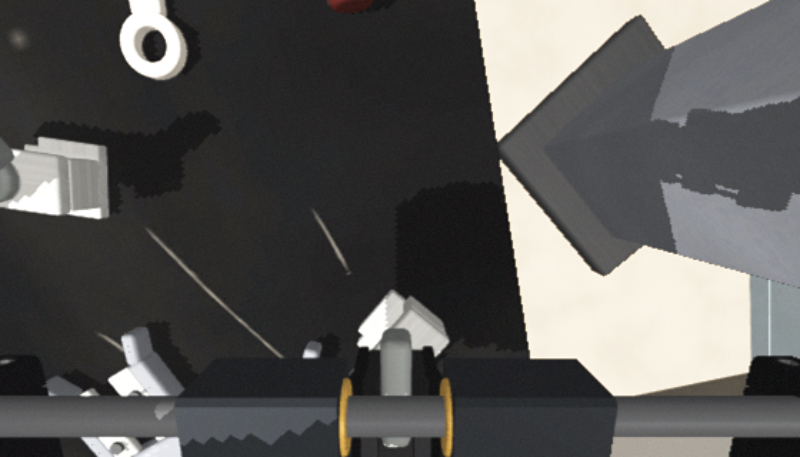

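The picture shows the clamp held on its bar at (395,345), just outside slot c's mouth at (310,350), and nothing else is in the way.

Call:
play_rows(commands="0.167 0.021 0 0 0 0;0.167 0.021 0 0 0 0;0.167 0.021 0 0 0 0;0.167 0.021 0 0 0 0;0.167 0.021 0 0 0 0;0.167 0.021 0 0 0 0;0.167 0.021 0 0 0 0;0.167 0.021 0 0 0 0;0.167 0.021 0 0 0 0;0.167 0.021 0 0 0 0;0.167 0.021 0 0 0 0;0.167 0.021 0 0 0 0;0 0 0 0 0 0;0 0 0 0 0 0")

```text
time_s: 31.0
tcp_pos: [0.4631, -0.2086, 0.0496]
ee_rot: [[-0.681, -0.732, -0.0], [-0.732, 0.681, 0.0], [0.0, 0.0, -1.0]]
wrist_force: [0.4, 0.3, -2.3]
gripper_width: 0.126
gripper_force: 30.0
```

```bash
python3 -c "
from h import *
st();print(ang(r.sense()['tcp_pos']*1000))"
```

```text
t 31.0 tcp [ 463.1 -208.6   49.6] yang 137.09 zax [-0.  0. -1.] j [ -6.  22. -28.  -0. -39. -37.] F [ 0.4  0.3 -2.3] M [ 0.    0.08 -0.06] w 11.0 30.0
(np.float64(-173.15), np.float64(84.3))
```

Call:
play_rows(commands="0.05 0.006 0 0 0 0;0.05 0.006 0 0 0 0;0.05 0.006 0 0 0 0;0.05 0.006 0 0 0 0;0 0 0 0 0 0;0 0 0 0 0 0")

```text
time_s: 31.6
tcp_pos: [0.4687, -0.2079, 0.0496]
ee_rot: [[-0.681, -0.732, -0.001], [-0.732, 0.681, 0.0], [0.001, 0.001, -1.0]]
wrist_force: [-0.7, -0.2, -2.0]
gripper_width: 0.12
gripper_force: 30.0
```

```bash
python3 -c "
from h import *
st();print(ang(r.sense()['tcp_pos']*1000))"
```

```text
t 31.6 tcp [ 468.7 -207.9   49.6] yang 137.09 zax [-0.001  0.    -1.   ] j [ -6.  23. -28.  -0. -40. -37.] F [-0.7 -0.2 -2. ] M [-0.08  0.5   0.02] w 10.4 30.0
(np.float64(-173.13), np.float64(78.7))
```

Call:
play_rows(commands="0.05 0.006 0 0 0 0;0.04 0.005 0 0 0 0;0 0 0 0 0 0;0 0 0 0 0 0")

```text
time_s: 32.0
tcp_pos: [0.4695, -0.2076, 0.0495]
ee_rot: [[-0.681, -0.732, -0.005], [-0.732, 0.681, 0.0], [0.003, 0.004, -1.0]]
wrist_force: [-5.5, -1.2, 2.3]
gripper_width: 0.125
gripper_force: 30.0
```

```bash
python3 -c "
from h import *
st();print(ang(r.sense()['tcp_pos']*1000))"
```

```text
t 32.0 tcp [ 469.5 -207.6   49.5] yang 137.08 zax [-0.005  0.    -1.   ] j [ -6.  23. -27.   0. -40. -37.] F [-5.5 -1.2  2.3] M [-0.21  1.91 -0.01] w 10.9 30.0
(np.float64(-173.3), np.float64(77.8))
```

Call:
play_rows(commands="-0.03 -0.004 -0.02 0 0 -0.4;0 0 0 0 0 -0.7;0 0 0 0 0 -0.7;0 0 0 0 0 -0.7;0 0 0 0 0 -0.7;0 0 0 0 0 -0.7;0 0 0 0 0 -0.7;0 0 0 0 0 -0.7;0 0 0 0 0 -0.7;0 0 0 0 0 -0.7;0 0 0 0 0 -0.7;0 0 0 0 0 -0.7;0 0 0 0 0 -0.7;0 0 0 0 0 -0.7;0 0 0 0 0 0;0 0 0 0 0 0")

```text
time_s: 33.6
tcp_pos: [0.4678, -0.2072, 0.0477]
ee_rot: [[-0.823, 0.567, -0.007], [0.567, 0.823, 0.002], [0.006, -0.003, -1.0]]
wrist_force: [-4.8, -0.1, -3.8]
gripper_width: 0.124
gripper_force: 30.0
```

```bash
python3 -c "
from h import *
st();print(ang(r.sense()['tcp_pos']*1000))"
```

```text
t 33.6 tcp [ 467.8 -207.2   47.7] yang 55.43 zax [-0.007  0.002 -1.   ] j [  -6.   23.  -28.   -0.  -40. -119.] F [-4.8 -0.1 -3.8] M [-0.03  1.45  0.24] w 10.8 30.0
(np.float64(-173.74), np.float64(79.5))
```

Call:
play_rows(commands="0 0 0 0 0 0;0 0 0 0 0 0;0 0 0 0 0 0;0 0 0.7 0 0 0;0 0 0.7 0 0 0;0 0 0.7 0 0 0;-0.05 -0.916 0 0 0 0.463;-0.05 -0.916 0 0 0 0.463;-0.05 -0.916 0 0 0 0.463;-0.05 -0.916 0 0 0 0.463;-0.05 -0.916 0 0 0 0.463;-0.05 -0.916 0 0 0 0.463;0 0 0 0 0 0;0 0 0 0 0 0", grip=40)

```text
time_s: 35.0
tcp_pos: [0.4625, -0.3731, 0.1124]
ee_rot: [[-0.982, 0.187, 0.001], [0.187, 0.982, -0.001], [-0.002, -0.0, -1.0]]
wrist_force: [0.5, -0.5, -0.1]
gripper_width: 0.461
gripper_force: 0.0
```

```bash
python3 -c "
from h import *
st();bars('w12');bars('t12','top')
"
```

```text
t 35.0 tcp [ 462.5 -373.1  112.4] yang 79.22 zax [ 0.001 -0.001 -1.   ] j [-23.  25. -13.  -0. -53. -77.] F [ 0.5 -0.5 -0.1] M [ 0.08 -0.01 -0.04] w 40.1 0.0
wrist [ 0.4647 -0.2101] [ 466.2 -208.2   12.4   42. ] 147.4 0.0664 1875 [510 195] (np.float64(-173.14), np.float64(81.2))
wrist [ 0.4561 -0.3713] [ 457.9 -371.6   12.    41. ] 169.0 0.0699 907 [278 226] (np.float64(-117.18), np.float64(194.6))
wrist [ 0.5198 -0.2218] [ 520.5 -220.     7.1   15.3] 106.9 0.0637 464 [494 267] (np.float64(-140.73), np.float64(34.0))
top [ 0.7093 -0.0586] [710.3 -58.   41.5  11.3] -163.2 0.0693 113 [203 114] (np.float64(40.67), np.float64(215.6))
top [ 0.6541 -0.2557] [ 654.1 -255.3   39.5   41. ] 63.5 0.0605 298 [296 141] (np.float64(-27.89), np.float64(121.4))
top [ 0.51   -0.1229] [ 509.9 -123.4   34.1   10.9] 76.4 0.0686 87 [232 208] (np.float64(116.17), np.float64(83.7))
```

Call:
play_rows(commands="-0.14 0.05 -0.7 0 0 0;0 0 -0.7 0 0 0;0 0 -0.7 0 0 0;0 0 0 0 0 0;0 0 0 0 0 0")

```text
time_s: 35.6
tcp_pos: [0.4584, -0.3706, 0.0496]
ee_rot: [[-0.983, 0.184, 0.0], [0.184, 0.983, -0.0], [-0.0, -0.0, -1.0]]
wrist_force: [0.6, 0.4, 0.7]
gripper_width: 0.456
gripper_force: 0.0
```

Call:
play_rows(commands="0 0 0 0 0 0;0 0 0 0 0 0;0 0 0 0 0 0;0 0 0 0 0 0;0 0 0 0 0 0;0 0 0.2 0 0 0;0 0 0 0 0 0;0 0 0 0 0 0", grip=0)

```text
time_s: 36.4
tcp_pos: [0.4576, -0.3709, 0.0549]
ee_rot: [[-0.983, 0.186, -0.0], [0.186, 0.983, 0.0], [0.0, 0.0, -1.0]]
wrist_force: [-1.1, -0.3, -3.4]
gripper_width: 0.122
gripper_force: 30.0
```

```bash
python3 -c "
from h import *
st()"
```

```text
t 36.4 tcp [ 457.6 -370.9   54.9] yang 79.31 zax [-0.  0. -1.] j [-23.  28. -16.  -0. -45. -77.] F [-1.1 -0.3 -3.4] M [ 0.01 -0.01 -0.03] w 10.6 30.0
```

Call:
play_rows(commands="0 0 0 0 0 0.83;0 0 0 0 0 0.83;0.11 0.06 0 0 0 0.83;0.11 0.06 0 0 0 0.83;0.11 0.06 0 0 0 0.83;0.11 0.06 0 0 0 0.83;0.11 0.06 0 0 0 0.83;0.11 0.06 0 0 0 0.83;0.11 0.06 0 0 0 0.83;0.11 0.06 0 0 0 0.83;0.11 0.06 0 0 0 0.83;0.11 0.06 0 0 0 0.83;0.11 0.06 0 0 0 0.83;0.11 0.06 0 0 0 0.83;0.11 0.06 0 0 0 0.83;0.11 0.06 0 0 0 0.83;0.11 0.06 0 0 0 0.83;0.11 0.06 0 0 0 0.76;0 0 0 0 0 0;0 0 0 0 0 0")

```text
time_s: 38.4
tcp_pos: [0.5102, -0.3421, 0.0547]
ee_rot: [[0.454, -0.891, -0.001], [-0.891, -0.454, 0.0], [-0.001, 0.001, -1.0]]
wrist_force: [-0.1, 0.6, -1.5]
gripper_width: 0.123
gripper_force: 30.0
```

```bash
python3 -c "
from h import *
st();print(ang(r.sense()['tcp_pos']*1000))"
```

```text
t 38.4 tcp [ 510.2 -342.1   54.7] yang -153.02 zax [-0.001  0.    -1.   ] j [-19.  30. -13.  -0. -47.  46.] F [-0.1  0.6 -1.5] M [-0.03  0.13 -0.01] w 10.7 30.0
(np.float64(-104.29), np.float64(148.2))
```

Call:
play_rows(commands="0.11 -0.02 0 0 0 0;0 0 -0.17 0 0 0;0 0 0 0 0 0;0 0 0 0 0 0")

```text
time_s: 38.8
tcp_pos: [0.5135, -0.3427, 0.0497]
ee_rot: [[0.455, -0.89, -0.001], [-0.89, -0.455, 0.001], [-0.001, 0.001, -1.0]]
wrist_force: [-1.0, -1.3, -3.4]
gripper_width: 0.127
gripper_force: 30.0
```

```bash
python3 -c "
from h import *
st();print(ang(r.sense()['tcp_pos']*1000))
p,d,i=grab('top','t13');W=cloud(d,i)
c=r.sense()['tcp_pos'];m=(np.hypot(W[...,0]-c[0],W[...,1]-c[1])<.05)&(W[...,2]<.05)&(W[...,2]>.004);print(m.sum())
p,d,i=grab('wrist','w13')
cv2.imwrite('pics/w13b.png',cv2.resize(p[:320],(800,457)))"
```

```text
t 38.8 tcp [ 513.5 -342.7   49.7] yang -152.91 zax [-0.001  0.001 -1.   ] j [-19.  31. -12.  -0. -47.  46.] F [-1.  -1.3 -3.4] M [ 0.03  0.15 -0.02] w 11.0 30.0
(np.float64(-102.98), np.float64(148.0))
30
```

View pics/w13b.png

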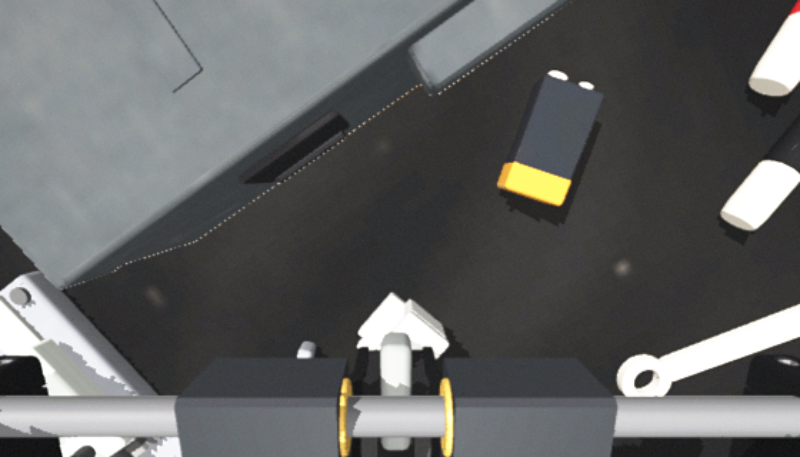

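The view matches slot c's entry: clamp B is gripped at (395,345) with the same orientation and clear of the case and battery. Sliding it in next.

Call:
play_rows(commands="0.04 0.173 0 0 0 0;0.04 0.173 0 0 0 0;0.04 0.173 0 0 0 0;0.04 0.173 0 0 0 0;0.04 0.173 0 0 0 0;0.04 0.173 0 0 0 0;0.04 0.173 0 0 0 0;0.04 0.173 0 0 0 0;0.04 0.173 0 0 0 0;0.04 0.173 0 0 0 0;0.04 0.173 0 0 0 0;0.04 0.173 0 0 0 0;0 0 0 0 0 0;0 0 0 0 0 0")

```text
time_s: 40.3
tcp_pos: [0.5284, -0.2805, 0.0501]
ee_rot: [[0.456, -0.89, 0.0], [-0.89, -0.456, -0.0], [0.0, -0.0, -1.0]]
wrist_force: [-1.5, 0.3, -2.7]
gripper_width: 0.125
gripper_force: 30.0
```

Call:
play_rows(commands="0.012 0.051 0 0 0 0;0.012 0.051 0 0 0 0;0.012 0.051 0 0 0 0;0.012 0.051 0 0 0 0;0 0 0 0 0 0;0 0 0 0 0 0")

```text
time_s: 40.9
tcp_pos: [0.5293, -0.2756, 0.0504]
ee_rot: [[0.456, -0.89, -0.001], [-0.89, -0.456, -0.001], [0.001, 0.001, -1.0]]
wrist_force: [-1.8, -4.7, -2.4]
gripper_width: 0.124
gripper_force: 30.0
```

```bash
python3 -c "
from h import *
st();print(ang(r.sense()['tcp_pos']*1000))"
```

```text
t 40.9 tcp [ 529.3 -275.6   50.4] yang -152.86 zax [-0.001 -0.001 -1.   ] j [-12.  29. -16.   0. -45.  39.] F [-1.8 -4.7 -2.4] M [-1.64  0.72 -0.04] w 10.8 30.0
(np.float64(-102.79), np.float64(79.0))
```

Call:
play_rows(commands="0 0.015 -0.02 0 0 -0.4;0 0 0 0 0 -0.7;0 0 0 0 0 -0.7;0 0 0 0 0 -0.7;0 0 0 0 0 -0.7;0 0 0 0 0 -0.7;0 0 0 0 0 -0.7;0 0 0 0 0 -0.7;0 0 0 0 0 -0.7;0 0 0 0 0 -0.7;0 0 0 0 0 -0.7;0 0 0 0 0 -0.7;0 0 0 0 0 -0.7;0 0 0 0 0 -0.7;0 0 0 0 0 0;0 0 0 0 0 0")

```text
time_s: 42.5
tcp_pos: [0.5282, -0.2766, 0.0482]
ee_rot: [[-0.814, -0.58, -0.003], [-0.58, 0.814, -0.002], [0.004, -0.0, -1.0]]
wrist_force: [-2.8, -12.9, -9.9]
gripper_width: 0.125
gripper_force: 30.0
```

```bash
python3 -c "
from h import *
st();print(ang(r.sense()['tcp_pos']*1000))"
```

```text
t 42.5 tcp [ 528.2 -276.6   48.2] yang 125.47 zax [-0.003 -0.002 -1.   ] j [-12.  29. -16.   0. -45. -43.] F [ -2.8 -12.9  -9.9] M [-3.8   0.41  0.25] w 10.9 30.0
(np.float64(-103.41), np.float64(80.3))
```

Call:
play_rows(commands="0 0 0 0 0 0;0 0 0 0 0 0;0 0 0 0 0 0;0 0 0.75 0 0 0;0 0 0.75 0 0 0;0 0 0.75 0 0 0;0 0 0 0 0 0", grip=40)

```text
time_s: 43.2
tcp_pos: [0.5326, -0.2743, 0.1212]
ee_rot: [[-0.813, -0.582, 0.008], [-0.582, 0.813, -0.003], [-0.005, -0.007, -1.0]]
wrist_force: [0.2, -0.9, -0.1]
gripper_width: 0.456
gripper_force: 0.0
```

Call:
play_rows(commands="0.32 0.383 0 0 0 0.985;0.32 0.383 0 0 0 0.985;0.32 0.383 0 0 0 0.985;0.32 0.383 0 0 0 0.985;0.32 0.383 0 0 0 0.985;0.32 0.383 0 0 0 0.985;0.32 0.383 0 0 0 0.985;0.32 0.383 0 0 0 0.985;0.32 0.383 0 0 0 0.985;0.32 0.383 0 0 0 0.985;0.32 0.383 0 0 0 0.985;0.32 0.383 0 0 0 0.985;0.32 0.383 0 0 0 0.985;0.32 0.383 0 0 0 0.985;0.32 0.383 0 0 0 0.985;0.32 0.383 0 0 0 0.985;0.32 0.383 0 0 0 0.985;0.32 0.383 0 0 0 0.985;0.32 0.383 0 0 0 0.985;0 0 0 0 0 0")

```text
time_s: 45.2
tcp_pos: [0.7128, -0.0538, 0.116]
ee_rot: [[0.959, 0.283, -0.0], [0.283, -0.959, 0.0], [-0.0, -0.0, -1.0]]
wrist_force: [-0.3, 0.0, -0.1]
gripper_width: 0.461
gripper_force: 0.0
```

```bash
python3 -c "
from h import *
st();bars('w14');bars('t14','top')
"
```

```text
t 45.2 tcp [712.8 -53.8 116. ] yang -73.55 zax [-0.  0. -1.] j [  9.  35.   7.  -0. -62.  98.] F [-0.3  0.  -0.1] M [-0.12  0.18  0.01] w 40.1 0.0
wrist [ 0.7146 -0.0436] [712.8 -43.6  41.1  12.4] -167.5 0.0698 902 [264 225] (np.float64(43.02), np.float64(227.0))
wrist [ 0.6721 -0.2524] [ 672.9 -252.8   14.1    6.9] 86.8 0.0617 155 [494 340] (np.float64(-23.3), np.float64(137.3))
top [ 0.6541 -0.2558] [ 654.1 -255.4   40.9   40.7] 59.0 0.0606 297 [296 142] (np.float64(-27.94), np.float64(121.5))
top [ 0.5278 -0.2765] [ 528.3 -276.7   41.1   11.1] -142.3 0.0682 112 [305 201] (np.float64(-103.31), np.float64(80.4))
top [ 0.5251 -0.2197] [ 525.2 -220.    14.4   12.7] -178.3 0.0728 46 [278 202] (np.float64(-135.13), np.float64(30.5))
top [ 0.509  -0.1268] [ 509.1 -126.3   41.1   10.8] 75.9 0.0682 106 [234 209] (np.float64(117.57), np.float64(81.5))
top [ 0.4665 -0.2076] [ 466.8 -207.8   10.5   41.2] 147.2 0.0685 103 [272 230] (np.float64(-173.37), np.float64(80.5))
```

Clamp A has been knocked about 15 mm aside. It still stands, now at (712.8, -43.6) mm with its bar at 12.5°, so I'll grasp it there.

Call:
play_rows(commands="0 0.34 0 0 0 -0.46;0 0 -0.75 0 0 0;0 0 -0.75 0 0 0;0 0 -0.75 0 0 0;0 0 0 0 0 0;0 0 0 0 0 0")

```text
time_s: 45.9
tcp_pos: [0.7119, -0.0462, 0.0496]
ee_rot: [[0.977, 0.213, -0.0], [0.213, -0.977, -0.001], [-0.001, 0.0, -1.0]]
wrist_force: [0.5, 0.1, 1.1]
gripper_width: 0.456
gripper_force: 0.0
```

Call:
play_rows(commands="0 0 0 0 0 0;0 0 0 0 0 0;0 0 0 0 0 0;0 0 0 0 0 0;0 0 0 0 0 0;0 0 0.2 0 0 0;0 0 0 0 0 0;0 0 0 0 0 0", grip=0)

```text
time_s: 46.7
tcp_pos: [0.7119, -0.0455, 0.0553]
ee_rot: [[0.977, 0.214, -0.0], [0.214, -0.977, 0.0], [-0.0, -0.0, -1.0]]
wrist_force: [0.6, 0.0, -2.7]
gripper_width: 0.127
gripper_force: 30.0
```

```bash
python3 -c "
from h import *
st()"
```

```text
t 46.7 tcp [711.9 -45.5  55.3] yang -77.64 zax [-0.  0. -1.] j [  9.  38.   3.  -0. -55.  93.] F [ 0.6  0.  -2.7] M [-0.12  0.23  0.03] w 11.0 30.0
```

Call:
play_rows(commands="-0.143 -0.097 0 0 0 -0.817;-0.143 -0.097 0 0 0 -0.817;-0.143 -0.097 0 0 0 -0.817;-0.143 -0.097 0 0 0 -0.817;-0.143 -0.097 0 0 0 -0.817;-0.143 -0.097 0 0 0 -0.817;-0.143 -0.097 0 0 0 -0.817;-0.143 -0.097 0 0 0 -0.817;-0.143 -0.097 0 0 0 -0.817;-0.143 -0.097 0 0 0 -0.817;-0.143 -0.097 0 0 0 -0.817;-0.143 -0.097 0 0 0 -0.817;-0.143 -0.097 0 0 0 -0.817;-0.143 -0.097 0 0 0 -0.817;-0.143 -0.097 0 0 0 -0.817;0 0 0 0 0 0;0 0 0 0 0 0")

```text
time_s: 48.4
tcp_pos: [0.6478, -0.0892, 0.0553]
ee_rot: [[-0.049, -0.999, -0.0], [-0.999, 0.049, -0.0], [0.0, 0.0, -1.0]]
wrist_force: [0.3, -0.0, -2.2]
gripper_width: 0.125
gripper_force: 30.0
```

```bash
python3 -c "
from h import *
st();print(ang(r.sense()['tcp_pos']*1000))"
```

```text
t 48.4 tcp [647.8 -89.2  55.3] yang 177.19 zax [-0. -0. -1.] j [  6.  33.  -7.   0. -50.  -9.] F [ 0.3 -0.  -2.2] M [ 0.01  0.1  -0.03] w 10.9 30.0
(np.float64(47.25), np.float64(148.8))
```

Call:
play_rows(commands="0 0 -0.18 0 0 0;0 0 0 0 0 0;-0.121 -0.13 0 0 0 0;-0.121 -0.13 0 0 0 0;-0.121 -0.13 0 0 0 0;-0.121 -0.13 0 0 0 0;-0.121 -0.13 0 0 0 0;-0.121 -0.13 0 0 0 0;-0.121 -0.13 0 0 0 0;-0.121 -0.13 0 0 0 0;-0.121 -0.13 0 0 0 0;-0.121 -0.13 0 0 0 0;-0.121 -0.13 0 0 0 0;-0.121 -0.13 0 0 0 0;0 0 0 0 0 0;0 0 0 0 0 0")

```text
time_s: 50.0
tcp_pos: [0.6043, -0.1361, 0.0501]
ee_rot: [[-0.052, -0.999, 0.0], [-0.999, 0.052, -0.0], [-0.0, -0.0, -1.0]]
wrist_force: [-0.9, 0.0, -1.5]
gripper_width: 0.127
gripper_force: 30.0
```

Call:
play_rows(commands="-0.035 -0.037 0 0 0 0;-0.035 -0.037 0 0 0 0;-0.035 -0.037 0 0 0 0;0 0 0 0 0 0;0 0 0 0 0 0")

```text
time_s: 50.5
tcp_pos: [0.6019, -0.1388, 0.0502]
ee_rot: [[-0.051, -0.999, 0.002], [-0.999, 0.051, 0.0], [-0.001, -0.002, -1.0]]
wrist_force: [2.0, 2.3, -2.1]
gripper_width: 0.125
gripper_force: 30.0
```

```bash
python3 -c "
from h import *
st();print(ang(r.sense()['tcp_pos']*1000))"
```

```text
t 50.5 tcp [ 601.9 -138.8   50.2] yang 177.05 zax [ 0.002  0.    -1.   ] j [  2.  31. -12.  -0. -47.  -5.] F [ 2.   2.3 -2.1] M [ 1.08 -0.59  0.02] w 10.9 30.0
(np.float64(47.28), np.float64(81.2))
```

Call:
play_rows(commands="-0.034 -0.037 0 0 0 0;0 0 0 0 0 0;0 0 -0.02 0 0 -0.4;0 0 0 0 0 -0.7;0 0 0 0 0 -0.7;0 0 0 0 0 -0.7;0 0 0 0 0 -0.7;0 0 0 0 0 -0.7;0 0 0 0 0 -0.7;0 0 0 0 0 -0.7;0 0 0 0 0 -0.7;0 0 0 0 0 -0.7;0 0 0 0 0 -0.7;0 0 0 0 0 -0.7;0 0 0 0 0 -0.7;0 0 0 0 0 -0.7;0 0 0 0 0 0;0 0 0 0 0 0")

```text
time_s: 52.3
tcp_pos: [0.6036, -0.1386, 0.0485]
ee_rot: [[-0.995, -0.096, 0.007], [-0.096, 0.995, 0.001], [-0.007, 0.001, -1.0]]
wrist_force: [10.1, 8.1, -11.2]
gripper_width: 0.125
gripper_force: 30.0
```

```bash
python3 -c "
from h import *
st();print(ang(r.sense()['tcp_pos']*1000))"
```

```text
t 52.3 tcp [ 603.6 -138.6   48.5] yang 95.5 zax [ 0.007  0.001 -1.   ] j [  2.  31. -13.  -0. -46. -86.] F [ 10.1   8.1 -11.2] M [ 2.06 -2.78  0.22] w 10.8 30.0
(np.float64(46.5), np.float64(82.6))
```

Call:
play_rows(commands="0 0 0 0 0 0;0 0 0 0 0 0;0 0 0 0 0 0;0 0 0.75 0 0 0;0 0 0.75 0 0 0;0 0 0.75 0 0 0;0 0 0 0 0 0", grip=40)

```text
time_s: 53.0
tcp_pos: [0.6018, -0.1414, 0.121]
ee_rot: [[-0.996, -0.094, 0.007], [-0.094, 0.996, -0.001], [-0.006, -0.002, -1.0]]
wrist_force: [0.4, -0.4, 0.2]
gripper_width: 0.457
gripper_force: 0.0
```

Call:
play_rows(commands="0.02 -0.18 0 0 0 0.947;0.02 -0.18 0 0 0 0.947;0.02 -0.18 0 0 0 0.947;0.02 -0.18 0 0 0 0.947;0.02 -0.18 0 0 0 0.947;0.02 -0.18 0 0 0 0.947;0.02 -0.18 0 0 0 0.947;0.02 -0.18 0 0 0 0.947;0.02 -0.18 0 0 0 0.947;0.02 -0.18 0 0 0 0.947;0.02 -0.18 0 0 0 0.947;0.02 -0.18 0 0 0 0.947;0.02 -0.18 0 0 0 0.947;0.02 -0.18 0 0 0 0.947;0.02 -0.18 0 0 0 0.947;0.02 -0.18 0 0 0 0.947;0.02 -0.18 0 0 0 0.947;0.02 -0.18 0 0 0 0.947;0 0 0 0 0 0;0 0 0 0 0 0")

```text
time_s: 55.0
tcp_pos: [0.6101, -0.2378, 0.1164]
ee_rot: [[0.88, -0.474, -0.001], [-0.474, -0.88, 0.0], [-0.001, 0.001, -1.0]]
wrist_force: [-0.2, 0.3, -0.1]
gripper_width: 0.46
gripper_force: 0.0
```

```bash
python3 -c "
from h import *
st();look('w15');needle('w15');bars('t15','top')
"
```

```text
t 55.0 tcp [ 610.1 -237.8  116.4] yang -118.31 zax [-0.001  0.    -1.   ] j [ -7.  30.  -3.   0. -57.  69.] F [-0.2  0.3 -0.1] M [-0.03  0.19  0.01] w 40.0 0.0
[ 0.6559 -0.2559] [ 653.8 -254.5   41.8   41.8] 79.8 0.061 2572 [267 157]  (np.float64(-27.63), np.float64(120.8))
[ 0.6192 -0.2364] [ 618.  -235.7   11.4   11.3] 166.3 0.0653 276 [268 219]  (np.float64(-27.59), np.float64(80.3))
[ 0.5307 -0.2208] [ 528.9 -220.4   15.5   10.1] 66.4 0.0669 461 [305 322] handle (np.float64(-129.26), np.float64(28.3))
needle 5.394 min 36.0 med 181.0 n [ 0.81 -0.57  0.11]
w15 needle(line) 3.832 [  86   91  142  163 9417]
top [ 0.6017 -0.1396] [ 602.3 -139.2   41.7   11. ] -172.7 0.0683 110 [241 165] (np.float64(46.9), np.float64(81.2))
top [ 0.5279 -0.2764] [ 528.4 -276.8   41.1   11.6] -142.1 0.0685 113 [305 201] (np.float64(-103.22), np.float64(80.4))
top [ 0.5249 -0.2196] [ 525.3 -220.    14.7   12.6] 173.5 0.0732 47 [278 202] (np.float64(-135.0), np.float64(30.4))
top [ 0.5091 -0.1266] [ 509.3 -126.4   41.1   11. ] 75.7 0.0685 108 [234 209] (np.float64(117.48), np.float64(81.3))
top [ 0.4665 -0.2076] [ 466.8 -207.8   10.5   41.3] 147.2 0.0688 103 [272 230] (np.float64(-173.37), np.float64(80.5))
```

```bash
python3 -c "
from h import *
p=cv2.imread('pics/w15.png');cv2.imwrite('pics/w15b.png',cv2.resize(p[90:330,170:420],(750,600),interpolation=cv2.INTER_CUBIC)) if 0 else cv2.imwrite('pics/w15b.png',cv2.resize(p[100:290,150:400],(750,570),interpolation=cv2.INTER_CUBIC))"
```

```text
(no output)
```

View pics/w15b.png

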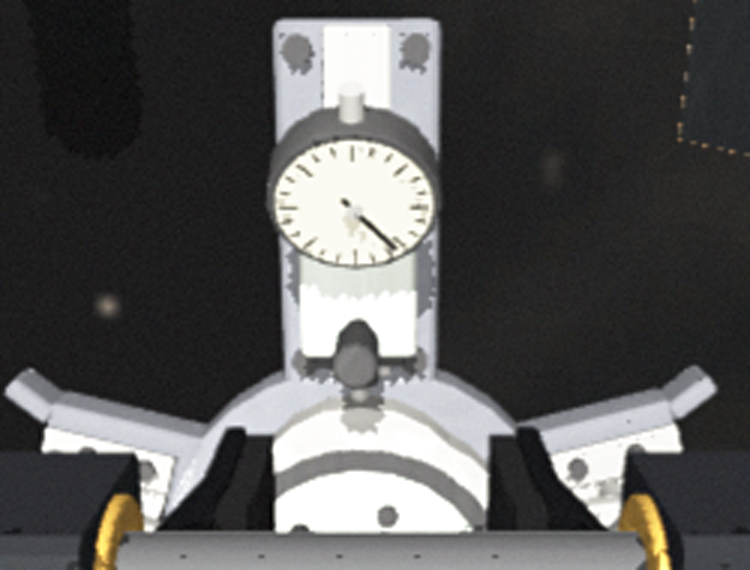

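The dial, at (355,205), has its needle pointing lower right at about 2.46 rad after allowing for the foreshortening, so the wheel is clamped at the peak. Now to park the gauge.

Call:
play_rows(commands="0.26 0.07 0 0 0 0;0 0 -0.64 0 0 0;0 0 -0.64 0 0 0;0 0 -0.64 0 0 0;0 0 -0.64 0 0 0;0 0 0 0 0 0;0 0 0 0 0 0")

```text
time_s: 55.8
tcp_pos: [0.6192, -0.2354, 0.0403]
ee_rot: [[0.882, -0.471, -0.0], [-0.471, -0.882, -0.0], [0.0, 0.0, -1.0]]
wrist_force: [0.5, -0.2, 0.9]
gripper_width: 0.459
gripper_force: 0.0
```

Call:
play_rows(commands="0 0 0 0 0 0;0 0 0 0 0 0;0 0 0 0 0 0;0 0 0 0 0 0;0 0 0 0 0 0;0 0 0 0 0 0", grip=0)

```text
time_s: 56.4
tcp_pos: [0.6189, -0.2355, 0.0406]
ee_rot: [[0.882, -0.471, 0.001], [-0.471, -0.882, -0.0], [0.001, -0.0, -1.0]]
wrist_force: [0.5, 0.5, 2.4]
gripper_width: 0.123
gripper_force: 30.0
```

Call:
play_rows(commands="0.11 -0.058 0 0 0 0;0.11 -0.058 0 0 0 0;0.11 -0.058 0 0 0 0;0.11 -0.058 0 0 0 0;0.11 -0.058 0 0 0 0;0.11 -0.058 0 0 0 0;0.05 -0.027 0 0 0 0;0 0 0 0 0 0;0 0 0 0 0 0")

```text
time_s: 57.3
tcp_pos: [0.6383, -0.2459, 0.0405]
ee_rot: [[0.882, -0.471, -0.004], [-0.471, -0.882, 0.002], [-0.005, 0.001, -1.0]]
wrist_force: [-5.7, 4.6, 7.8]
gripper_width: 0.128
gripper_force: 30.0
```

```bash
python3 -c "
from h import *
st()"
```

```text
t 57.3 tcp [ 638.3 -245.9   40.5] yang -118.11 zax [-0.004  0.002 -1.   ] j [ -8.  37.  -2.  -0. -51.  70.] F [-5.7  4.6  7.8] M [1.63 1.88 0.01] w 11.1 30.0
```

Call:
play_rows(commands="0 0 0 0 0 0;0 0 0 0 0 0;0 0 0 0 0 0;0 0 0 0 0 0;0 0 0.8 0 0 0;0 0 0.8 0 0 0;0 0 0.8 0 0 0;0 0 0.8 0 0 0;0 0 0.8 0 0 0;-0.5 0.26 0 0 0 0;-0.5 0.26 0 0 0 0;-0.5 0.26 0 0 0 0;0 0 0 0 0 0;0 0 0 0 0 0", grip=45)

```text
time_s: 58.7
tcp_pos: [0.5954, -0.2236, 0.1604]
ee_rot: [[0.882, -0.471, 0.001], [-0.471, -0.882, -0.0], [0.001, -0.0, -1.0]]
wrist_force: [0.6, -0.4, 0.7]
gripper_width: 0.516
gripper_force: 0.0
```

```bash
python3 -c "
from h import *
st();bars('w16');bars('t16','top');p=cv2.imread('pics/w16.png');cv2.imwrite('pics/w16b.png',cv2.resize(p,(800,600)))"
```

```text
t 58.7 tcp [ 595.4 -223.6  160.4] yang -118.09 zax [ 0.001 -0.    -1.   ] j [ -6.  26.  -3.   0. -61.  68.] F [ 0.6 -0.4  0.7] M [-0.02  0.17 -0.02] w 44.9 0.0
wrist [ 0.6745 -0.2656] [ 673.4 -265.    41.5   41.9] 62.7 0.0607 2156 [276 100] (np.float64(-27.71), np.float64(143.0))
wrist [ 0.578 -0.399] [ 575.9 -402.    34.5    4.8] 59.3 0.0821 316 [490 133] (np.float64(-81.86), np.float64(205.6))
wrist [ 0.5524 -0.4368] [ 552.8 -437.4    8.    15.3] 159.7 0.0817 294 [550 139] (np.float64(-88.56), np.float64(239.0))
wrist [ 0.6377 -0.246 ] [ 637.5 -245.8   11.    11.4] 151.3 0.0656 175 [276 157] (np.float64(-27.54), np.float64(102.3))
wrist [ 0.6037 -0.1411] [ 602.5 -139.3   41.7   11.2] -172.1 0.0674 791 [189 248] (np.float64(46.74), np.float64(81.3))
wrist [ 0.5361 -0.2732] [ 530.3 -275.7   39.9   11.7] 46.2 0.0675 524 [361 245] (np.float64(-102.06), np.float64(78.9))
wrist [ 0.5317 -0.2211] [ 530.  -219.9   15.9    8.4] 71.3 0.0602 172 [307 271] (np.float64(-128.13), np.float64(27.2))
wrist [ 0.4775 -0.2109] [ 472.6 -210.7   11.5   30.5] 146.4 0.067 284 [323 321] (np.float64(-170.66), np.float64(75.2))
wrist [ 0.5116 -0.1344] [ 513.3 -130.4   36.2    9.4] 70.9 0.0646 434 [232 326] (np.float64(116.19), np.float64(75.9))
top [ 0.6014 -0.1396] [ 602.1 -139.3   41.8   10.8] -172.7 0.0684 109 [241 165] (np.float64(46.95), np.float64(81.0))
top [ 0.5279 -0.2766] [ 528.4 -276.9   41.1   10.9] -142.2 0.0681 112 [305 201] (np.float64(-103.21), np.float64(80.5))
top [ 0.5251 -0.2196] [ 525.3 -220.    14.7   12.6] 166.9 0.0731 46 [278 202] (np.float64(-135.0), np.float64(30.4))
top [ 0.5091 -0.1267] [ 509.2 -126.4   40.8   10.8] 75.5 0.0684 107 [234 209] (np.float64(117.54), np.float64(81.3))
top [ 0.4665 -0.2077] [ 466.6 -208.    11.1   41.3] 147.2 0.0685 104 [272 230] (np.float64(-173.24), np.float64(80.8))
```

View pics/w16b.png

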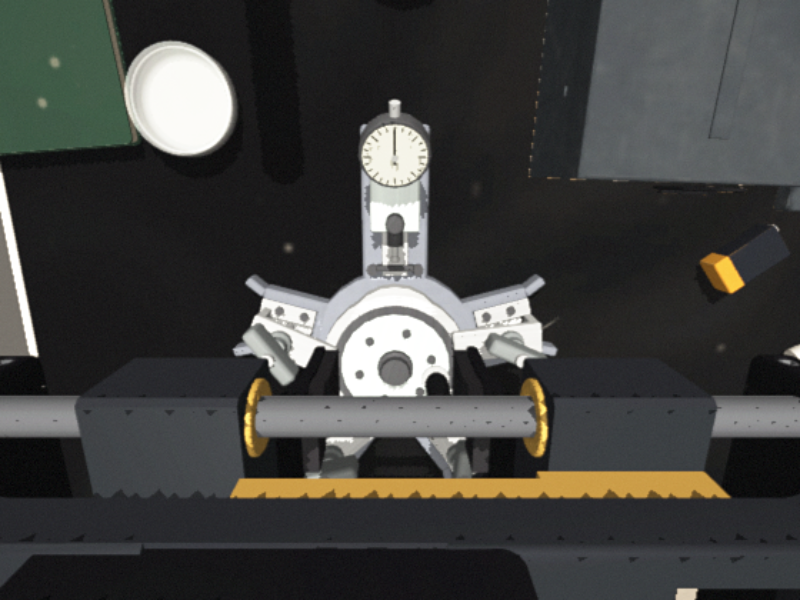

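All four clamps are tight, with each knob at about 1.39 rad. The handle hasn't moved, the gauge is parked with its needle at zero, and the arm is clear.

```bash
python3 -c "
from station import r
print(r.finish_job())"
```

```text
the job is handed in; nothing more can be done
None
```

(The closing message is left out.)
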